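# Tidy the baking corner: refill the pop-up spice rack and put the tools away

## Task

Tidy up the baking corner: stand every spare spice jar upright in an empty pocket of the popped-up spice rack, one to a pocket, leaving the jars already there in their places, and only once all the spares are in, press the rack's knob until the rack is all the way down in its tub. Slide the wooden spatula blade first, fully home, into the wide slot of the slanted wooden block, and push the mixing bowl across the counter, without lifting it, until it stands centred on the round steel rest. Leave the ramekin, tartlet mould, blue lid and pepper mill alone.

Things in the scene. Friction and masses are not known exactly. Their poses are not given: they have to be found in the camera images.
- rack_lift (a joint): How far the carrier of the pop-up spice rack is pressed down into its tub, m: 0 = up (the start), 0.055 = all the way down. Held by friction and a weak balance spring: pushing the knob down takes about 6 to 11 N, depending on the jars in it, and it stays where it is left; it bears jars being set down gently.
- rack_floor (a point): Spice rack: centre of its carrier at pocket-floor height (65 mm above the counter when up, 10 mm when down). Steel tub round it 152 mm (x) by 272 mm (y), 64 mm high. 8 square pockets, 52 mm inside, walls 31 mm above the floor, in two rows: pockets 0 to 3 at x = -40 mm, 4 to 7 at x = +40 mm of this frame, each row at y = -100, -44, +44, +100 mm. Each is empty or holds one jar.
- knob_top (a point): Centre of the flat top of the push knob (34 mm across, 16 mm thick, on a 16 mm post); 170 mm above the counter when up, 20 mm above the tops of the racked jars; it moves with the carrier.
- racked0: Spice jar that may already stand in the rack, in the pocket of the same number (None if that pocket starts empty). Amber glass with a steel screw cap, 40 mm across, 85 mm tall, 90 g; origin at the centre of its underside, z up along the jar. It stays where it is.
- racked1: Spice jar that may already stand in the rack, in the pocket of the same number (None if that pocket starts empty). Amber glass with a steel screw cap, 40 mm across, 85 mm tall, 90 g; origin at the centre of its underside, z up along the jar. It stays where it is.
- racked2: Spice jar that may already stand in the rack, in the pocket of the same number (None if that pocket starts empty). Amber glass with a steel screw cap, 40 mm across, 85 mm tall, 90 g; origin at the centre of its underside, z up along the jar. It stays where it is.
- racked3: Spice jar that may already stand in the rack, in the pocket of the same number (None if that pocket starts empty). Amber glass with a steel screw cap, 40 mm across, 85 mm tall, 90 g; origin at the centre of its underside, z up along the jar. It stays where it is.
- racked4: Spice jar that may already stand in the rack, in the pocket of the same number (None if that pocket starts empty). Amber glass with a steel screw cap, 40 mm across, 85 mm tall, 90 g; origin at the centre of its underside, z up along the jar. It stays where it is.
- racked5: Spice jar that may already stand in the rack, in the pocket of the same number (None if that pocket starts empty). Amber glass with a steel screw cap, 40 mm across, 85 mm tall, 90 g; origin at the centre of its underside, z up along the jar. It stays where it is.
- racked6: Spice jar that may already stand in the rack, in the pocket of the same number (None if that pocket starts empty). Amber glass with a steel screw cap, 40 mm across, 85 mm tall, 90 g; origin at the centre of its underside, z up along the jar. It stays where it is.
- racked7: Spice jar that may already stand in the rack, in the pocket of the same number (None if that pocket starts empty). Amber glass with a steel screw cap, 40 mm across, 85 mm tall, 90 g; origin at the centre of its underside, z up along the jar. It stays where it is.
- spare0: Spare spice jar standing upright on the counter (None if absent), the same kind: 40 mm across, 85 mm tall, 90 g; origin at the centre of its underside, z up along the jar.
- spare1: Spare spice jar standing upright on the counter (None if absent), the same kind: 40 mm across, 85 mm tall, 90 g; origin at the centre of its underside, z up along the jar.
- spare2: Spare spice jar standing upright on the counter (None if absent), the same kind: 40 mm across, 85 mm tall, 90 g; origin at the centre of its underside, z up along the jar.
- spare3: Spare spice jar standing upright on the counter (None if absent), the same kind: 40 mm across, 85 mm tall, 90 g; origin at the centre of its underside, z up along the jar.
- spatula: Flat wooden spatula, 260 mm long, 60 g, lying flat: handle 20 mm wide and 13 mm thick from x = -130 to +45 mm, blade 58 mm wide, 7 mm thick from x = +45 to +130 mm. Origin at the middle of its length on its underside; x along it towards the blade, z up out of its flat face. Its balance point is at x = +20 mm.
- spatula_tip (a point): Middle of the blade's front edge (x = +130 mm, half way through the blade's thickness).
- block_slot: Wide slot of a fixed slanted wooden block, 181 mm wide: origin at the centre of the mouth, 62 mm above the counter; x into the slot, 20 degrees down from level, y across, z square to both. 66 mm wide, 12 mm high, 85 mm deep. Its floor juts out 12 mm before the mouth, its roof starts 6 mm inside. Knife and steel handles stick 95 mm out of the front at y = +90 and +112 mm.
- bowl: Stainless mixing bowl, 190 mm across the rim, 75 mm tall, 128 mm across its flat foot, 3 mm wall, 0.45 kg, too wide to grip across; origin at the centre of its underside.
- rest: Round dark-steel hot-dish rest with concentric rings, let in flush with the counter, 220 mm across; origin at its centre.
- ramekin: Bystander: glass ramekin, 73 mm across, 46 mm tall, origin at its underside.
- tartlet_mould: Bystander: fluted aluminium tartlet mould, 77 mm across, 20 mm tall, origin at its underside.
- blue_lid: Bystander: flat blue plastic lid, 100 mm across, 11 mm tall, origin at its underside.
- pepper_mill: Bystander: wooden pepper mill, 54 mm across, 143 mm tall, origin at its underside.

How it is judged:
On the way:
1. every spare jar stands upright on the floor of a pocket while the rack is still up (pressed down less than 20 mm) (angle between each of spare0, spare1, spare2, spare3's own z axis and vertical below 0.15 rad and z of spare0 in the frame of rack_floor between -0.006 and 0.01 m and x of spare0 in the frame of rack_floor between -0.056 and 0.056 m and y of spare0 in the frame of rack_floor between -0.116 and 0.116 m and z of spare1 in the frame of rack_floor between -0.006 and 0.01 m and x of spare1 in the frame of rack_floor between -0.056 and 0.056 m and y of spare1 in the frame of rack_floor between -0.116 and 0.116 m and z of spare2 in the frame of rack_floor between -0.006 and 0.01 m and x of spare2 in the frame of rack_floor between -0.056 and 0.056 m and y of spare2 in the frame of rack_floor between -0.116 and 0.116 m and z of spare3 in the frame of rack_floor between -0.006 and 0.01 m and x of spare3 in the frame of rack_floor between -0.056 and 0.056 m and y of spare3 in the frame of rack_floor between -0.116 and 0.116 m and value of joint rack_lift below 0.02 m), for 0.2 s.
At the end, for the whole second after the job is handed in: All spares upright (8 deg) in pockets, racked jars in their own; rack down at least 50 of 55 mm; spatula blade at least 62 mm into the 85 mm slot, in line within 8 deg; bowl flat on the counter, centre within 25 mm of the rest's centre; all at rest (angle between each of spare0, spare1, spare2, spare3, racked0, racked1, racked2, racked3, racked4, racked5, racked6, racked7's own z axis and vertical below 0.15 rad and z of spare0 in the frame of rack_floor between -0.006 and 0.01 m and x of spare0 in the frame of rack_floor between -0.056 and 0.056 m and y of spare0 in the frame of rack_floor between -0.116 and 0.116 m and z of spare1 in the frame of rack_floor between -0.006 and 0.01 m and x of spare1 in the frame of rack_floor between -0.056 and 0.056 m and y of spare1 in the frame of rack_floor between -0.116 and 0.116 m and z of spare2 in the frame of rack_floor between -0.006 and 0.01 m and x of spare2 in the frame of rack_floor between -0.056 and 0.056 m and y of spare2 in the frame of rack_floor between -0.116 and 0.116 m and z of spare3 in the frame of rack_floor between -0.006 and 0.01 m and x of spare3 in the frame of rack_floor between -0.056 and 0.056 m and y of spare3 in the frame of rack_floor between -0.116 and 0.116 m and x of racked0 in the frame of rack_floor between -0.056 and -0.024 m and y of racked0 in the frame of rack_floor between -0.116 and -0.084 m and z of racked0 in the frame of rack_floor between -0.006 and 0.01 m and x of racked1 in the frame of rack_floor between -0.056 and -0.024 m and y of racked1 in the frame of rack_floor between -0.06 and -0.028 m and z of racked1 in the frame of rack_floor between -0.006 and 0.01 m and x of racked2 in the frame of rack_floor between -0.056 and -0.024 m and y of racked2 in the frame of rack_floor between 0.028 and 0.06 m and z of racked2 in the frame of rack_floor between -0.006 and 0.01 m and x of racked3 in the frame of rack_floor between -0.056 and -0.024 m and y of racked3 in the frame of rack_floor between 0.084 and 0.116 m and z of racked3 in the frame of rack_floor between -0.006 and 0.01 m and x of racked4 in the frame of rack_floor between 0.024 and 0.056 m and y of racked4 in the frame of rack_floor between -0.116 and -0.084 m and z of racked4 in the frame of rack_floor between -0.006 and 0.01 m and x of racked5 in the frame of rack_floor between 0.024 and 0.056 m and y of racked5 in the frame of rack_floor between -0.06 and -0.028 m and z of racked5 in the frame of rack_floor between -0.006 and 0.01 m and x of racked6 in the frame of rack_floor between 0.024 and 0.056 m and y of racked6 in the frame of rack_floor between 0.028 and 0.06 m and z of racked6 in the frame of rack_floor between -0.006 and 0.01 m and x of racked7 in the frame of rack_floor between 0.024 and 0.056 m and y of racked7 in the frame of rack_floor between 0.084 and 0.116 m and z of racked7 in the frame of rack_floor between -0.006 and 0.01 m and value of joint rack_lift above 0.05 m and x of spatula_tip in the frame of block_slot between 0.062 and 0.095 m and y of spatula_tip in the frame of block_slot between -0.02 and 0.02 m and z of spatula_tip in the frame of block_slot between -0.012 and 0.012 m and angle between the x axis of spatula and the x axis of block_slot, either way round below 0.15 rad and horizontal distance between bowl and rest below 0.025 m and angle between bowl's own z axis and vertical below 0.1 rad and height (world z) of bowl below 0.006 m and linear speed of each of spare0, spare1, spare2, spare3, spatula, bowl below 0.03 m/s); the robot touches nothing.
It fails at once if a bystander (ramekin, tartlet mould, blue lid, pepper mill) is knocked over or shifted by more than 3 cm (distance of any of ramekin, tartlet_mould, blue_lid, pepper_mill from where it was at the start of the episode above 0.03 m or angle between any of ramekin, tartlet_mould, blue_lid, pepper_mill's own z axis and vertical above 0.5 rad).
It fails at once if a jar already in the rack is lifted out of its pocket (z of any of racked0, racked1, racked2, racked3, racked4, racked5, racked6, racked7 in the frame of rack_floor above 0.03 m).
It fails at once if the bowl is lifted off the counter or tipped (height (world z) of bowl above 0.03 m or angle between bowl's own z axis and vertical above 0.5 rad).
Of racked0, racked1, racked2, racked3, racked4, racked5, racked6, racked7 only 2 to 4 are there at a start; the rules pass over those that are not, and their reading is None.
Of spare0, spare1, spare2, spare3 only 3 to 4 are there at a start; the rules pass over those that are not, and their reading is None.
At some moment in a run one of bowl, spatula may be knocked a few centimetres aside while the robot is not near it.
It also fails if it takes over 208 s, if anything falls off the work surface, if the arm or the gripper's body presses on something with over 40 N, if the wrist force passes 120 N, or if a joint passes its speed limit or range.

## Robot

A 7-joint arm with a two-finger parallel gripper is mounted at the origin on the work surface. World frame = base frame: x ahead of the robot, y to its left, z up, the work surface at z = 0. Lengths are in m, angles in rad, forces in N, time in s.
With the tool pointing down it reaches from about 0.425 to 0.875 m from the base axis. Payload 4.7 kg.
Tool frame: the origin (TCP) lies on the centre line of the jaws, within the pads' length; the fingertips stand 11 mm ahead of it and the grasp point (between the pads) lies 8 mm behind it; z points along the fingers, y is the direction in which the jaws open and shut (so a half turn about z gives the same grasp; the last joint's range is limited). The gripper opens to 85 mm and grips with 20 to 120 N. Pads are 22 mm wide; open, the fingers measure 114 mm over their backs; the gripper's body (76 mm by 85 mm) begins 54 mm behind the grasp point. The pads swing forward as they close: fully open they stand 13 mm farther back than shut.
Start: joints at [-1.146, 0.321, -0.07, 1.45, 0.023, 1.371, -0.057], TCP at [0.26, 0.596, 0.242] pointing down, gripper open.
Joint ranges: [-2.86, 2.86], [-0.3, 2.09], [-1.38, 1.24], [0.06, 2.45], [-1.56, 4.7], [0.09, 2.05], [-2.69, 2.69]. Speed limits (rad/s): [2.57, 2.57, 3.14, 3.14, 3.14, 3.14, 3.14].

## Interface

Orientations are given as a unit quaternion [x, y, z, w].
In Python, from bench import state, camera, hand_in gives the robot as it stands.
- The arm moves only by the tool jog_arm, never from a script. Its argument "motion" is one flat list of numbers, 7 for each row, row after row: the shift along the tool's x, y, z in m, then the turn, a rotation vector about the tool's x, y, z in degrees, then the opening, from -1 (shut) to 1 (fully open). In form: [x, y, z, rx, ry, rz, hand, x, y, z, rx, ry, rz, hand, ...]. A call has 1 to 20 rows; each row is the pose to reach, as a shift and turn from the pose commanded when the call began, along the tool's axes at that moment; what a row does not reach only later rows make up. A row lasts 1/8 s, in which the tool goes at most 62.5 mm and 10.7 degrees, less where a joint would pass 70% of its speed; a pose out of reach is approached as far as the arm can. A call with a gripper value outside its range is refused whole. The fingers move at their own pace and stop on an object; "grip_force" is the grip in N (left out, the last holds). Time passes only in rows, so rows that repeat a pose let the fingers close. It gives the time, the measured TCP pose, the force and the opening at its end, in the units of the state.
- state(): the state, without advancing time (a new reading comes with each control period).
- camera(name): name is "side" or "top"; returns a dict with "color" (480x640x3 uint8, red, green, blue), "fx", "fy", "cx", "cy" (pixels), "dist" ([k1, k2, p1, p2, k3] as OpenCV has them; the pictures are not rectified), "eye" and "rotation" of the camera in the world. Camera axes: x right, y up, looking along -z (the intrinsics and any distortion apply to the point x, -y, -z); pixel columns grow to the right and rows downward; lengths in m; the calibration is good to about 2 mm. A picture is of the moment at which its call begins. There is no depth.
- hand_in(): hands the job in, once; it reports no verdict.
The state is a dict: "t": time; "q": joint angles; "joint_vel": joint speeds; "effort": joint torques, N m; "tool_pos": TCP position; "eef_rot": TCP orientation; "contact_force": force on the tool from outside, world axes, zero at the start; "wrist_torque": the same for the moment, N m; "opening": finger opening in m.
Only numpy, scipy, OpenCV 4.12 (cv2) and the standard library are available. Lean on these libraries where they do the work, as an engineer would, in place of code of your own. Each camera call takes 0.05 s, during which the arm holds its last target.

## Working session

There is one attempt and no reset: what is moved stays moved. The work goes in short steps, Python scripts to look and compute and a tool call to move; the robot and the scene stay as the last step left them, time stands still between calls to the robot, and variables do not carry over. Pictures are saved under pics/ and viewed, and the job is handed in when it is done.

Besides the shell and the picture viewer there is one more tool, called after "Request:" by a JSON object that holds its "method" and its "body". jog_arm: Moves the arm, as the interface text tells. Its arguments: {"type":"object","properties":{"motion":{"type":"array","items":{"type":"number"}},"grip_force":{"type":"number"}},"required":["motion"]}

```bash
ls; mkdir -p pics; python3 - <<'E'
from bench import state,camera
import cv2
s=state();print(s)
for n in("side","top"):
    c=camera(n);cv2.imwrite(f"pics/{n}0.png",c["color"][:,:,::-1]);print({k:v for k,v in c.items() if k!="color"})
E
```

```text
pics
{'t': 0.0, 'q': array([-1.14589858,  0.32181153, -0.07008812,  1.45167733,  0.02256018,
        1.37076487, -0.05692181]), 'joint_vel': array([ 1.95993105e-03, -9.75252675e-05,  1.59651817e-04, -1.21198311e-03,
        5.71623742e-04,  4.05806341e-04,  1.65746166e-04]), 'effort': array([-8.53971869e-05, -4.93578100e+01, -3.82034630e-01, -3.14333797e+01,
        1.30993352e-02,  1.13823652e-02, -1.29695806e-05]), 'tool_pos': array([0.25939807, 0.59544349, 0.24122975]), 'eef_rot': array([ 2.03955582e-01,  9.78979694e-01, -9.23012082e-04, -1.63188669e-04]), 'contact_force': array([-0.05977225,  0.14019991, -0.24907979]), 'wrist_torque': array([0.04404184, 0.04794369, 0.01521814]), 'opening': 0.08506025699736118}
{'fx': 501.10381814868146, 'fy': 501.10381814868146, 'cx': 316.5503966186192, 'cy': 239.56918416067197, 'dist': array([-0.03343929,  0.        ,  0.        ,  0.        ,  0.        ]), 'eye': array([ 0.07708988, -0.66984097,  1.04247661]), 'rotation': array([ 0.35159861, -0.10524393, -0.27799213,  0.88770632])}
{'fx': 624.5965377036373, 'fy': 624.5965377036373, 'cx': 332.29923952510336, 'cy': 237.7662196032848, 'dist': array([-0.00432482,  0.        ,  0.        ,  0.        ,  0.        ]), 'eye': array([0.31924355, 0.01914495, 1.43764862]), 'rotation': array([-0.07298817,  0.05807676,  0.71135294, -0.69661813])}
```

View pics/top0.png

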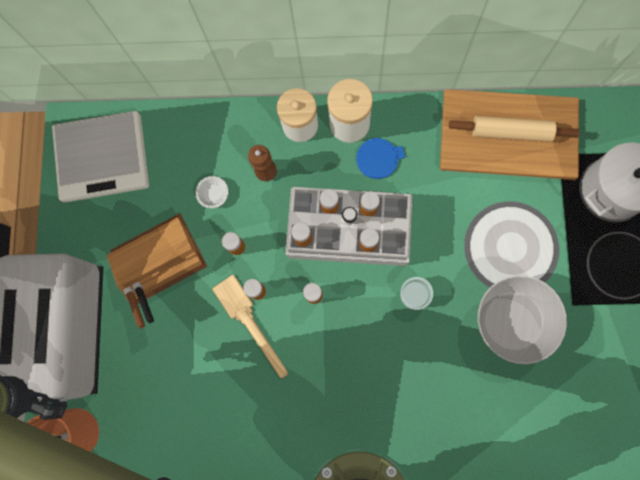

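View pics/side0.png

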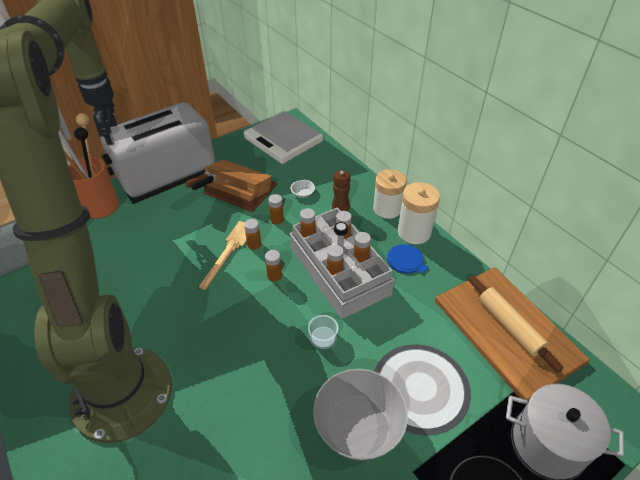

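Top view: three spares with caps near (233,240), (254,288) and (313,292). The rack is centred near (350,215), with jars at (329,200), (370,202), (302,233) and (369,238). The spatula runs (235,290)→(285,375), the block is at (157,260), the bowl at (522,320) and the rest at (511,247).

```bash
cat > h.py <<'E'
import numpy as np,cv2
from scipy.spatial.transform import Rotation as R
from bench import state,camera
def K(c): return np.array([[c['fx'],0,c['cx']],[0,c['fy'],c['cy']],[0,0,1.]])
def ray(c,uv):
    p=cv2.undistortPoints(np.array(uv,float).reshape(-1,1,2),K(c),c['dist']).reshape(-1,2)
    d=np.c_[p[:,0],-p[:,1],-np.ones(len(p))]
    return R.from_quat(c['rotation']).apply(d)
def plane(c,uv,z):
    d=ray(c,uv); e=np.array(c['eye']); return e+d*((z-e[2])/d[:,2])[:,None]
def proj(c,P):
    P=np.atleast_2d(P); q=R.from_quat(c['rotation']).inv().apply(P-c['eye'])
    q=q*[1,-1,-1]
    return cv2.projectPoints(q.reshape(-1,1,3),np.zeros(3),np.zeros(3),K(c),np.array(c['dist']))[0].reshape(-1,2)
def tri(c1,u1,c2,u2):
    d1=ray(c1,u1)[0];d2=ray(c2,u2)[0];d1/=np.linalg.norm(d1);d2/=np.linalg.norm(d2)
    e1=np.array(c1['eye']);e2=np.array(c2['eye'])
    s=np.linalg.lstsq(np.c_[d1,-d2],e2-e1,rcond=None)[0]
    a=e1+s[0]*d1;b=e2+s[1]*d2
    return (a+b)/2,np.linalg.norm(a-b)
E
python3 - <<'E'
from h import *
for n,b in(("top",[(100,170,320,390),(280,170,430,320)]),("side",[(180,140,320,300),(270,180,410,320)])):
    c=camera(n)
    for i,(x0,y0,x1,y1) in enumerate(b):
        im=cv2.resize(c['color'][y0:y1,x0:x1,::-1],None,fx=4 if i else 3.5 if n=='side' else 2.7,fy=4 if i else 3.5 if n=='side' else 2.7,interpolation=cv2.INTER_CUBIC)
        cv2.imwrite(f"pics/{n}c{i}.png",im);print(im.shape)
E
```

```text
(594, 594, 3)
(600, 600, 3)
(560, 490, 3)
(560, 560, 3)
```

View pics/topc0.png

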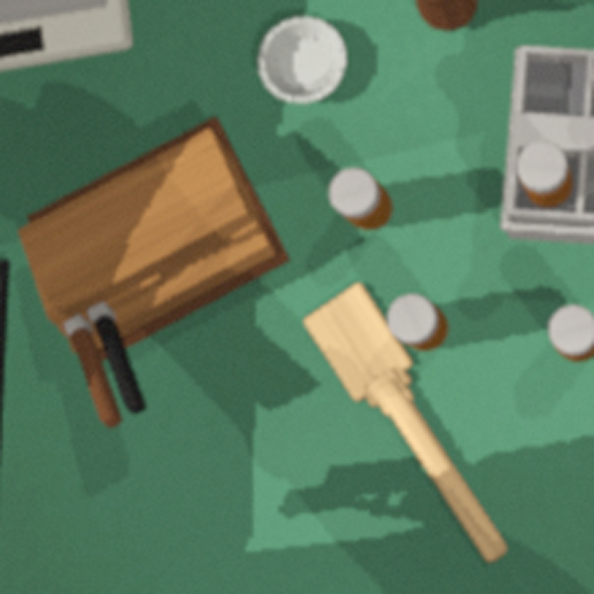

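View pics/topc1.png

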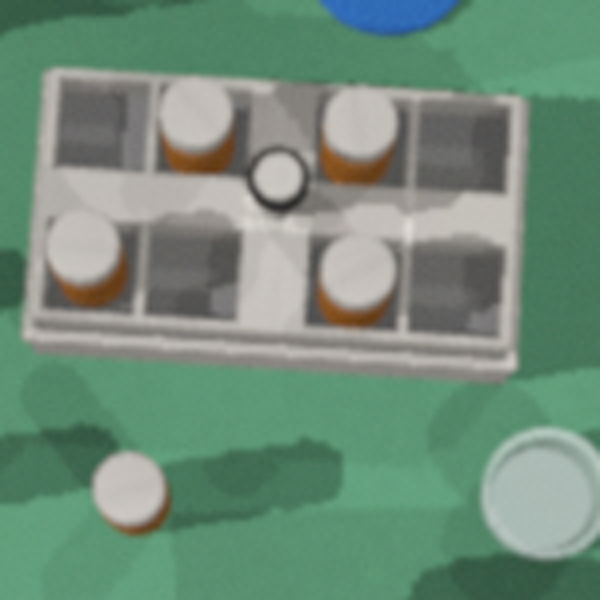

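View pics/sidec0.png

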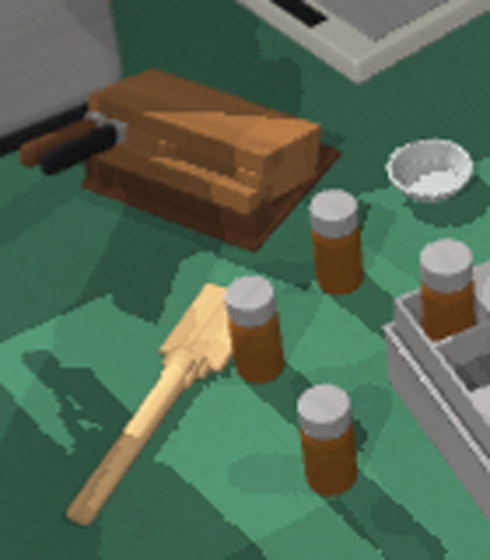

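View pics/sidec1.png

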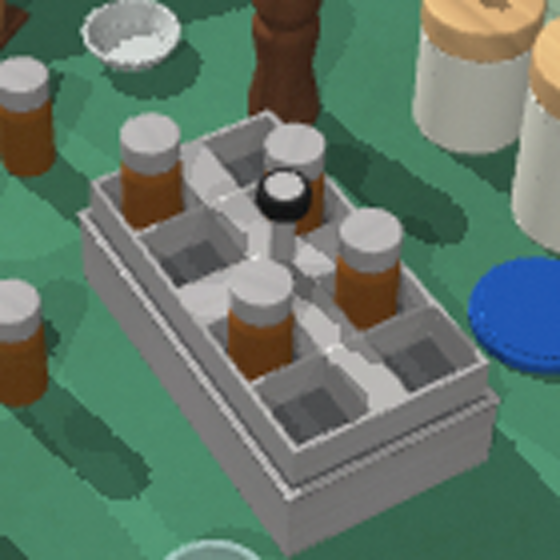

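```bash
python3 - <<'E'
from h import *
ct=camera("top");cs=camera("side")
def T(x,y,x0=100,y0=170,s=2.7): return (x0+(x+.5)/s-.5,y0+(y+.5)/s-.5)
def S0(x,y): return T(x,y,180,140,3.5)
def T1(x,y): return T(x,y,280,170,4)
def S1(x,y): return T(x,y,270,180,4)
print("spares top plane z.085")
for n,p in dict(A=T(354,192),B=T(412,319),C=T1(130,486)).items(): print(n,np.round(p,1),plane(ct,[p],.085)[0].round(4))
print("tri")
for n,p,q in [("A",T(354,192),S0(333,203)),("B",T(412,319),S0(249,290)),("C",T1(130,486),S0(323,398)),("knob",T1(278,175),S1(285,186)),
 ("r0",T1(196,114),S1(295,145)),("r1",T1(360,122),S1(371,228)),("r2",T1(84,244),S1(150,131)),("r3",T1(357,270),S1(262,280))]:
    P,e=tri(ct,[p],cs,[q]);print(n,P.round(4),round(e,4))
print("carrier corners top z=.096",plane(ct,[T1(50,72),T1(525,98),T1(512,350),T1(28,325)],.096).round(4))
print("tub corners side", plane(cs,[S1(80,213),S1(292,494),S1(495,400)],.064).round(4))
print("spatula end/tips", plane(ct,[T(496,555),T(360,283),T(305,322)],.005).round(4), plane(cs,[S0(83,518),],.007).round(4))
print("mould",plane(ct,[T(303,60)],.02),"ramekin",plane(ct,[T1(548,492)],.046),"mill",plane(ct,[(258,152)],.14))
E
```

```text
spares top plane z.085
A [230.8 240.8] [0.5719 0.2699 0.085 ]
B [252.3 287.8] [0.4667 0.2218 0.085 ]
C [312.1 291.1] [0.4568 0.0914 0.085 ]
tri
A [0.571 0.269 0.09 ] 0.0001
B [0.4661 0.221  0.0902] 0.0
C [0.4553 0.0913 0.0922] 0.0014
knob [0.6078 0.008  0.1707] 0.0008
r0 [0.6473 0.0503 0.1496] 0.0
r1 [ 0.6403 -0.0365  0.1519] 0.0002
r2 [0.577  0.1104 0.1537] 0.001
r3 [ 0.5608 -0.0325  0.1517] 0.0003
carrier corners top z=.096 [[ 0.687   0.1323  0.096 ]
 [ 0.6656 -0.1302  0.096 ]
 [ 0.5251 -0.1173  0.096 ]
 [ 0.5447  0.1453  0.096 ]]
tub corners side [[ 0.5435  0.1501  0.064 ]
 [ 0.5222 -0.1191  0.064 ]
 [ 0.6681 -0.134   0.064 ]]
spatula end/tips [[0.277  0.1627 0.005 ]
 [0.5073 0.2787 0.005 ]
 [0.4748 0.3255 0.005 ]] [[0.28   0.1602 0.007 ]]
mould [[0.7021288  0.32790756 0.02      ]] ramekin [[ 0.45245898 -0.13907458  0.046     ]] mill [[0.75689082 0.2024852  0.14      ]]
```

```bash
cat > m.py <<'E'
from h import *
def down(a):
    a=np.radians(a);y=np.array([np.cos(a),np.sin(a),0]);z=np.array([0,0,-1.]);return np.c_[np.cross(y,z),y,z]
def rows(tg):
    "tg: (x,y,z,Rmat) targets -> rows relative to now"
    s=state();p=s['tool_pos'];R0=R.from_quat(s['eef_rot'])
    print('now',p.round(4),'t',round(s['t'],2),'open',round(s['opening'],4),'F',s['contact_force'].round(1),'jaw',np.degrees(np.arctan2(*R0.as_matrix()[[1,0],1])).round(1))
    for x,y,z,M in tg:
        d=R0.inv().apply(np.array([x,y,z])-p);w=np.degrees((R0.inv()*R.from_matrix(M)).as_rotvec())
        print(d.round(4).tolist(),w.round(1).tolist())
E
python3 - <<'E'
from m import *
D=down(-4.7)
rows([(.456,.0914,.24,D),(.456,.0914,.14,D),(.456,.0914,.057,D)])
E
```

```text
now [0.2595 0.5957 0.2419] t 0.3 open 0.0853 F [-0.2 -0.6  0.3] jaw 66.5
[-0.3815, -0.3839, 0.0022] [-0.0, 0.0, 71.2]
[-0.3815, -0.3839, 0.1022] [-0.0, 0.0, 71.2]
[-0.3815, -0.3838, 0.1852] [-0.0, 0.0, 71.2]
```

Request:
{"method": "jog_arm", "body": {"motion": [-0.3815,-0.3839,0.002,0,0,71.2,1,-0.3815,-0.3839,0.002,0,0,71.2,1,-0.3815,-0.3839,0.002,0,0,71.2,1,-0.3815,-0.3839,0.002,0,0,71.2,1,-0.3815,-0.3839,0.002,0,0,71.2,1,-0.3815,-0.3839,0.002,0,0,71.2,1,-0.3815,-0.3839,0.002,0,0,71.2,1,-0.3815,-0.3839,0.002,0,0,71.2,1,-0.3815,-0.3839,0.002,0,0,71.2,1,-0.3815,-0.3839,0.002,0,0,71.2,1,-0.3815,-0.3839,0.002,0,0,71.2,1,-0.3815,-0.3839,0.002,0,0,71.2,1,-0.3815,-0.3839,0.102,0,0,71.2,1,-0.3815,-0.3839,0.102,0,0,71.2,1,-0.3815,-0.3839,0.102,0,0,71.2,1]}}

```text
t: 2.17
tool_pos: [0.4535, 0.092, 0.1379]
eef_rot: [0.735, 0.678, -0.003, -0.001]
contact_force: [-0.1, 0.1, -0.0]
opening: 0.0855
```

```bash
python3 - <<'E'
from m import *
D=down(-4.7)
rows([(.456,.0914,.14,D),(.456,.0914,.057,D)])
E
```

```text
now [0.4535 0.092  0.1379] t 2.17 open 0.0855 F [-0.1  0.1 -0. ] jaw -4.6
[-0.0004, 0.0025, -0.0022] [-0.3, 0.2, 0.1]
[-0.0002, 0.003, 0.0808] [-0.3, 0.2, 0.1]
```

Request:
{"method": "jog_arm", "body": {"motion": [0,0.0025,0.03,0,0,0,1,0,0.0025,0.06,0,0,0,1,0,0.0025,0.081,0,0,0,1,0,0.0025,0.081,0,0,0,1,0,0.0025,0.081,0,0,0,-1,0,0.0025,0.081,0,0,0,-1,0,0.0025,0.081,0,0,0,-1,0,0.0025,0.081,0,0,0,-1,0,0.0025,0.081,0,0,0,-1,0,0.0025,0.081,0,0,0,-1], "grip_force": 40}}

```text
t: 3.42
tool_pos: [0.4592, 0.0919, 0.0605]
eef_rot: [0.736, 0.677, 0.001, 0.0]
contact_force: [-2.1, 0.8, 6.4]
opening: 0.0394
```

```bash
python3 - <<'E'
from m import *
D=down(-4.7)
X,Y=.5579,-.0886
rows([(.456,.0914,.24,D),(X,Y,.24,D),(X,Y,.123,D)])
E
```

```text
now [0.4592 0.0919 0.0605] t 3.42 open 0.0394 F [-2.1  0.8  6.4] jaw -4.7
[-0.0005, -0.0029, -0.1795] [0.1, -0.1, -0.0]
[-0.1715, 0.1135, -0.1796] [0.1, -0.1, -0.0]
[-0.1716, 0.1133, -0.0626] [0.1, -0.1, -0.0]
```

Request:
{"method": "jog_arm", "body": {"motion": [0,0,-0.06,0,0,0,-1,0,0,-0.12,0,0,0,-1,0,0,-0.18,0,0,0,-1,-0.06,0.04,-0.18,0,0,0,-1,-0.115,0.08,-0.18,0,0,0,-1,-0.1715,0.1135,-0.18,0,0,0,-1,-0.1715,0.1135,-0.18,0,0,0,-1,-0.1715,0.1135,-0.18,0,0,0,-1,-0.1715,0.1135,-0.15,0,0,0,-1,-0.1715,0.1135,-0.13,0,0,0,-1,-0.1715,0.1135,-0.13,0,0,0,-1]}}

```text
t: 4.8
tool_pos: [0.556, -0.0868, 0.1878]
eef_rot: [0.735, 0.678, -0.001, -0.002]
contact_force: [-0.4, -0.1, -0.6]
opening: 0.0392
```

```bash
python3 - <<'E'
from m import *
D=down(-4.7)
X,Y=.5579,-.0886
rows([(X,Y,.16,D),(X,Y,.1265,D)])
for n in("top","side"):
    c=camera(n);b=(280,170,430,320) if n=="top" else (270,180,410,320)
    cv2.imwrite(f"pics/{n}p0.png",cv2.resize(c['color'][b[1]:b[3],b[0]:b[2],::-1],None,fx=4,fy=4,interpolation=cv2.INTER_CUBIC))
E
```

```text
now [ 0.556  -0.0868  0.1878] t 4.8 open 0.0392 F [-0.4 -0.1 -0.6] jaw -4.6
[-0.0017, 0.0022, 0.0278] [-0.2, -0.0, 0.1]
[-0.0017, 0.0023, 0.0613] [-0.2, -0.0, 0.1]
```

View pics/sidep0.png

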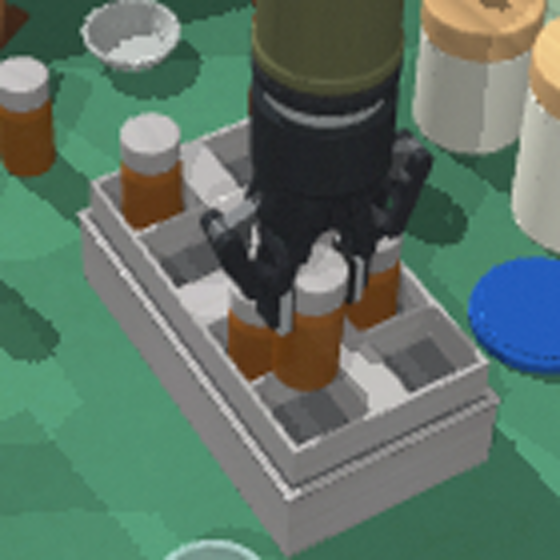

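View pics/topp0.png

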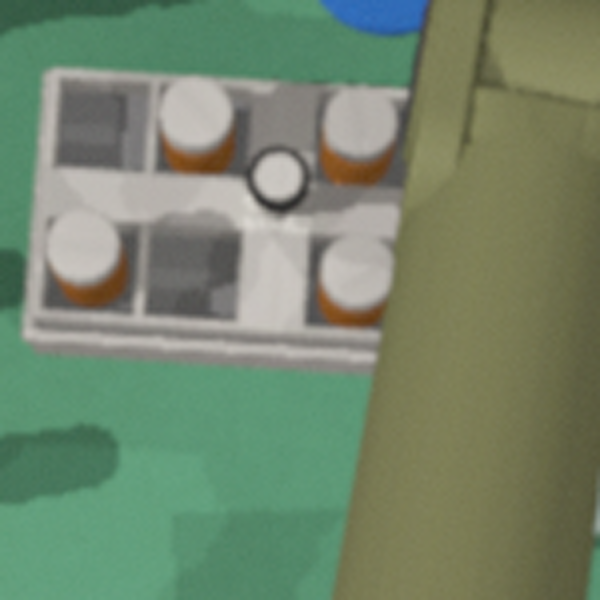

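```bash
python3 - <<'E'
from m import *
c=camera("side")
for z in(.127,.212): print((proj(c,[(.556,-.0868,z)])-[270,180])*4)
E
```

```text
[[307.05657463 366.0286172 ]]
[[312.46118679 269.25585438]]
```

Request:
{"method": "jog_arm", "body": {"motion": [-0.0015,0.002,0.025,0,0,0,-1,-0.0015,0.002,0.045,0,0,0,-1,-0.0015,0.002,0.055,0,0,0,-1,-0.0015,0.002,0.06,0,0,0,-1,-0.0015,0.002,0.061,0,0,0,-1,-0.0015,0.002,0.061,0,0,0,-1]}}

```text
t: 5.7
tool_pos: [0.5599, -0.0905, 0.129]
eef_rot: [0.736, 0.677, 0.0, 0.0]
contact_force: [-1.0, -0.1, -1.9]
opening: 0.0395
```

```bash
python3 - <<'E'
from m import *
rows([])
c=camera("side");b=(270,180,410,320)
cv2.imwrite(f"pics/p1.png",cv2.resize(c['color'][b[1]:b[3],b[0]:b[2],::-1],None,fx=4,fy=4,interpolation=cv2.INTER_CUBIC))
E
```

```text
now [ 0.5599 -0.0905  0.129 ] t 5.7 open 0.0395 F [-1.  -0.1 -1.9] jaw -4.7
```

View pics/p1.png

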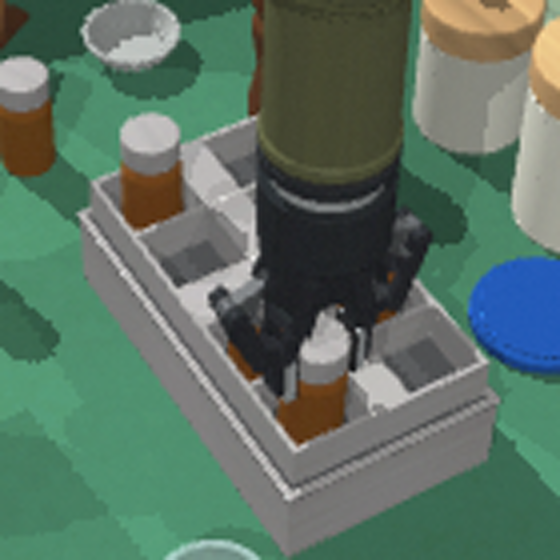

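Request:
{"method": "jog_arm", "body": {"motion": [0.001,0,0.002,0,0,0,-1,0.001,0,0.003,0,0,0,-1,0.001,0,0.003,0,0,0,-1,0.001,0,0.003,0,0,0,0.3,0.001,0,0.003,0,0,0,0.3,0.001,0,0.003,0,0,0,0.3,0.001,0,0.003,0,0,0,0.3,0.001,0,-0.04,0,0,0,0.3,0.001,0,-0.1,0,0,0,0.3,0.001,0,-0.12,0,0,0,0.3]}}

```text
t: 7.0
tool_pos: [0.5611, -0.0902, 0.2524]
eef_rot: [0.736, 0.677, 0.002, 0.002]
contact_force: [0.4, 0.5, -1.3]
opening: 0.0555
```

```bash
python3 - <<'E'
from m import *
D=down(-4.7)
rows([(.4665,.2216,.25,D),(.4665,.2216,.1,D),(.4665,.2216,.058,D)])
E
```

```text
now [ 0.5611 -0.0902  0.2524] t 7.0 open 0.0555 F [ 0.4  0.5 -1.3] jaw -4.8
[0.3029, -0.1202, 0.0019] [0.3, -0.0, -0.1]
[0.3028, -0.1211, 0.1519] [0.3, -0.0, -0.1]
[0.3027, -0.1213, 0.1939] [0.3, -0.0, -0.1]
```

Request:
{"method": "jog_arm", "body": {"motion": [0.3028,-0.1205,0,0,0,0,1,0.3028,-0.1205,0,0,0,0,1,0.3028,-0.1205,0,0,0,0,1,0.3028,-0.1205,0,0,0,0,1,0.3028,-0.1205,0,0,0,0,1,0.3028,-0.1205,0,0,0,0,1,0.3028,-0.1205,0.06,0,0,0,1,0.3028,-0.1205,0.12,0,0,0,1,0.3028,-0.1205,0.13,0,0,0,1,0.3028,-0.1205,0.13,0,0,0,1,0.3028,-0.1205,0.13,0,0,0,1,0.3028,-0.1205,0.13,0,0,0,1]}}

```text
t: 8.5
tool_pos: [0.4657, 0.2228, 0.1205]
eef_rot: [0.736, 0.677, 0.002, 0.0]
contact_force: [-0.1, -0.3, -0.3]
opening: 0.0855
```

```bash
python3 - <<'E'
from m import *
D=down(-4.7)
rows([(.4665,.2216,.058,D)])
c=camera("side");cv2.imwrite("pics/s2.png",c['color'][:,:,::-1])
E
```

```text
now [0.4657 0.2228 0.1205] t 8.5 open 0.0855 F [-0.1 -0.3 -0.3] jaw -4.7
[-0.0013, 0.0007, 0.0625] [0.2, -0.1, -0.0]
```

View pics/s2.png

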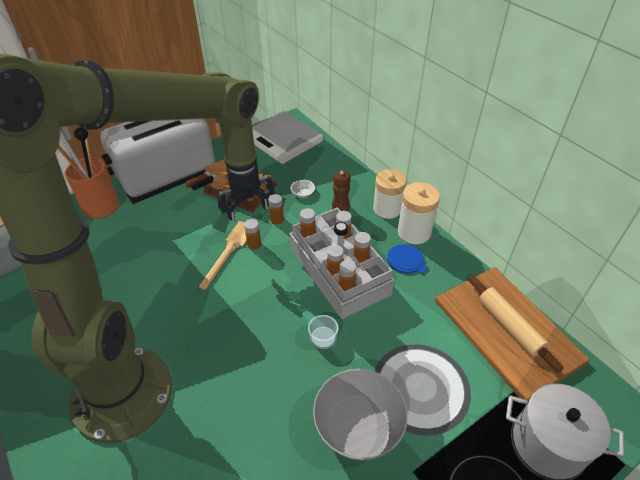

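```bash
python3 - <<'E'
from m import *
c=camera("side")
print(proj(c,[(.4657,.2228,.12),(.4665,.2216,.085),(.42,.2228,.11),(.51,.2228,.11)]))
b=(190,150,330,290)
cv2.imwrite("pics/s3.png",cv2.resize(c['color'][b[1]:b[3],b[0]:b[2],::-1],None,fx=4,fy=4))
E
```

```text
[[249.13363039 214.22187993]
 [250.99164215 223.68013132]
 [234.3642871  223.91344123]
 [263.87449682 210.31458201]]
```

View pics/s3.png

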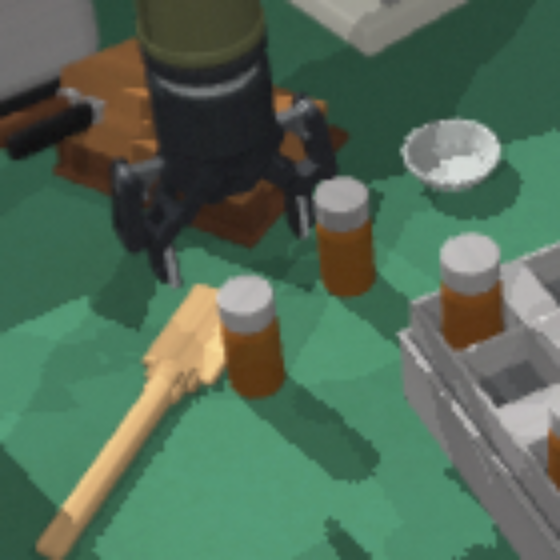

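Request:
{"method": "jog_arm", "body": {"motion": [-0.001,0.001,0.03,0,0,0,1,-0.001,0.001,0.05,0,0,0,1,-0.001,0.001,0.06,0,0,0,1,-0.001,0.001,0.06,0,0,0,1,-0.001,0.001,0.06,0,0,0,-1,-0.001,0.001,0.06,0,0,0,-1,-0.001,0.001,0.06,0,0,0,-1,-0.001,0.001,0.06,0,0,0,-1,-0.001,0.001,0.06,0,0,0,-1,-0.001,0.001,0.06,0,0,0,-1]}}

```text
t: 9.85
tool_pos: [0.4659, 0.2214, 0.059]
eef_rot: [0.736, 0.677, 0.001, 0.0]
contact_force: [0.3, -0.1, 5.2]
opening: 0.0393
```

```bash
python3 - <<'E'
from m import *
D=down(-4.7)
X,Y=.6377,-.0952
rows([(.4665,.2216,.25,D),(X,Y,.25,D),(X,Y,.18,D)])
E
```

```text
now [0.4659 0.2214 0.059 ] t 9.85 open 0.0393 F [ 0.3 -0.1  5.2] jaw -4.7
[0.0004, 0.0008, -0.191] [0.1, -0.1, -0.0]
[-0.3012, 0.1976, -0.191] [0.1, -0.1, -0.0]
[-0.3012, 0.1975, -0.121] [0.1, -0.1, -0.0]
```

Request:
{"method": "jog_arm", "body": {"motion": [0,0,-0.06,0,0,0,-1,0,0,-0.12,0,0,0,-1,0,0,-0.195,0,0,0,-1,-0.3012,0.1975,-0.195,0,0,0,-1,-0.3012,0.1975,-0.195,0,0,0,-1,-0.3012,0.1975,-0.195,0,0,0,-1,-0.3012,0.1975,-0.195,0,0,0,-1,-0.3012,0.1975,-0.195,0,0,0,-1,-0.3012,0.1975,-0.195,0,0,0,-1,-0.3012,0.1975,-0.195,0,0,0,-1,-0.3012,0.1975,-0.195,0,0,0,-1,-0.3012,0.1975,-0.15,0,0,0,-1,-0.3012,0.1975,-0.121,0,0,0,-1,-0.3012,0.1975,-0.121,0,0,0,-1,-0.3012,0.1975,-0.121,0,0,0,-1,-0.3012,0.1975,-0.121,0,0,0,-1]}}

```text
t: 11.85
tool_pos: [0.6382, -0.0951, 0.1813]
eef_rot: [0.735, 0.678, 0.001, 0.001]
contact_force: [0.6, -0.9, -0.8]
opening: 0.0389
```

```bash
python3 - <<'E'
from m import *
D=down(-4.7)
X,Y=.6377,-.0952
rows([(X,Y,.125,D)])
c=camera("side");b=(270,180,410,320)
cv2.imwrite(f"pics/p4.png",cv2.resize(c['color'][b[1]:b[3],b[0]:b[2],::-1],None,fx=4,fy=4,interpolation=cv2.INTER_CUBIC))
p=state()['tool_pos']-[0,0,.059];print(((proj(c,[p,p+[0,0,.085]])-[270,180])*4).round())
E
```

```text
now [ 0.6382 -0.0951  0.1813] t 11.85 open 0.0389 F [ 0.6 -0.9 -0.8] jaw -4.7
[-0.0001, -0.0007, 0.0563] [0.2, -0.0, 0.0]
[[424. 320.]
 [435. 223.]]
```

View pics/p4.png

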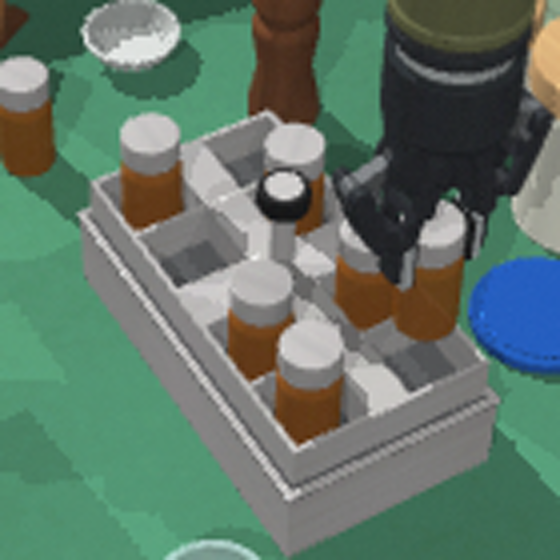

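Request:
{"method": "jog_arm", "body": {"motion": [0,0,0.025,0,0,0,-1,0,0,0.04,0,0,0,-1,0,0,0.05,0,0,0,-1,0,0,0.055,0,0,0,-1,0,0,0.056,0,0,0,-1,0,0,0.057,0,0,0,-1,0,0,0.057,0,0,0,-1,0,0,0.057,0,0,0,0.3,0,0,0.057,0,0,0,0.3,0,0,0.057,0,0,0,0.3,0,0,0.057,0,0,0,0.3,0,0,0.02,0,0,0,0.3,0,0,-0.04,0,0,0,0.3,0,0,-0.075,0,0,0,0.3,0,0,-0.075,0,0,0,0.3]}}

```text
t: 13.78
tool_pos: [0.639, -0.0961, 0.2581]
eef_rot: [0.736, 0.677, 0.002, 0.002]
contact_force: [0.2, -1.2, -1.2]
opening: 0.0552
```

```bash
python3 - <<'E'
from m import *
D=down(-4.7)
rows([(.5715,.2697,.25,D),(.5715,.2697,.12,D)])
E
```

```text
now [ 0.639  -0.0961  0.2581] t 13.78 open 0.0552 F [ 0.2 -1.2 -1.2] jaw -4.7
[0.3589, -0.0975, 0.0076] [0.4, -0.0, -0.0]
[0.3589, -0.0984, 0.1376] [0.4, -0.0, -0.0]
```

Request:
{"method": "jog_arm", "body": {"motion": [0.3589,-0.098,0.005,0,0,0,1,0.3589,-0.098,0.005,0,0,0,1,0.3589,-0.098,0.005,0,0,0,1,0.3589,-0.098,0.005,0,0,0,1,0.3589,-0.098,0.005,0,0,0,1,0.3589,-0.098,0.005,0,0,0,1,0.3589,-0.098,0.005,0,0,0,1,0.3589,-0.098,0.05,0,0,0,1,0.3589,-0.098,0.1,0,0,0,1,0.3589,-0.098,0.137,0,0,0,1,0.3589,-0.098,0.137,0,0,0,1,0.3589,-0.098,0.137,0,0,0,1,0.3589,-0.098,0.137,0,0,0,1]}}

```text
t: 15.4
tool_pos: [0.5706, 0.2707, 0.1195]
eef_rot: [0.736, 0.677, 0.002, 0.0]
contact_force: [-0.5, -0.1, -0.4]
opening: 0.0857
```

```bash
python3 - <<'E'
from m import *
D=down(-4.7)
rows([(.5715,.2697,.059,D)])
E
```

```text
now [0.5706 0.2707 0.1195] t 15.4 open 0.0857 F [-0.5 -0.1 -0.4] jaw -4.8
[-0.001, 0.0008, 0.0605] [0.2, -0.1, -0.1]
```

Request:
{"method": "jog_arm", "body": {"motion": [-0.001,0.001,0.03,0,0,0,1,-0.001,0.001,0.05,0,0,0,1,-0.001,0.001,0.06,0,0,0,1,-0.001,0.001,0.06,0,0,0,1,-0.001,0.001,0.06,0,0,0,-1,-0.001,0.001,0.06,0,0,0,-1,-0.001,0.001,0.06,0,0,0,-1,-0.001,0.001,0.06,0,0,0,-1,-0.001,0.001,0.06,0,0,0,-1,-0.001,0.001,0.06,0,0,0,-1]}}

```text
t: 16.65
tool_pos: [0.5708, 0.2696, 0.0581]
eef_rot: [0.736, 0.677, 0.001, 0.0]
contact_force: [0.8, -0.0, 5.0]
opening: 0.0393
```

```bash
python3 - <<'E'
from m import *
D=down(-4.7)
X,Y=.6541,.1042
rows([(.5715,.2697,.25,D),(X,Y,.25,D),(X,Y,.18,D)])
E
```

```text
now [0.5708 0.2696 0.0581] t 16.65 open 0.0393 F [ 0.8 -0.   5. ] jaw -4.7
[0.0004, 0.001, -0.1919] [0.1, -0.1, -0.0]
[-0.1577, 0.097, -0.1919] [0.1, -0.1, -0.0]
[-0.1578, 0.0969, -0.1219] [0.1, -0.1, -0.0]
```

Request:
{"method": "jog_arm", "body": {"motion": [0,0,-0.06,0,0,0,-1,0,0,-0.12,0,0,0,-1,0,0,-0.195,0,0,0,-1,-0.1577,0.0975,-0.195,0,0,0,-1,-0.1577,0.0975,-0.195,0,0,0,-1,-0.1577,0.0975,-0.195,0,0,0,-1,-0.1577,0.0975,-0.195,0,0,0,-1,-0.1577,0.0975,-0.195,0,0,0,-1,-0.1577,0.0975,-0.195,0,0,0,-1,-0.1577,0.0975,-0.15,0,0,0,-1,-0.1577,0.0975,-0.122,0,0,0,-1,-0.1577,0.0975,-0.122,0,0,0,-1,-0.1577,0.0975,-0.122,0,0,0,-1,-0.1577,0.0975,-0.122,0,0,0,-1]}}

```text
t: 18.4
tool_pos: [0.6552, 0.1046, 0.1813]
eef_rot: [0.736, 0.678, 0.001, 0.001]
contact_force: [-0.1, -0.8, -0.3]
opening: 0.0393
```

```bash
python3 - <<'E'
from m import *
D=down(-4.7)
X,Y=.6541,.1042
rows([(X,Y,.124,D)])
c=camera("side");b=(270,140,410,280)
cv2.imwrite(f"pics/p5.png",cv2.resize(c['color'][b[1]:b[3],b[0]:b[2],::-1],None,fx=4,fy=4,interpolation=cv2.INTER_CUBIC))
p=state()['tool_pos']-[0,0,.058];print(((proj(c,[p,p+[0,0,.085]])-[270,140])*4).round())
E
```

```text
now [0.6552 0.1046 0.1813] t 18.4 open 0.0393 F [-0.1 -0.8 -0.3] jaw -4.7
[-0.0005, -0.0013, 0.0573] [0.2, -0.1, -0.0]
[[253. 281.]
 [255. 184.]]
```

View pics/p5.png

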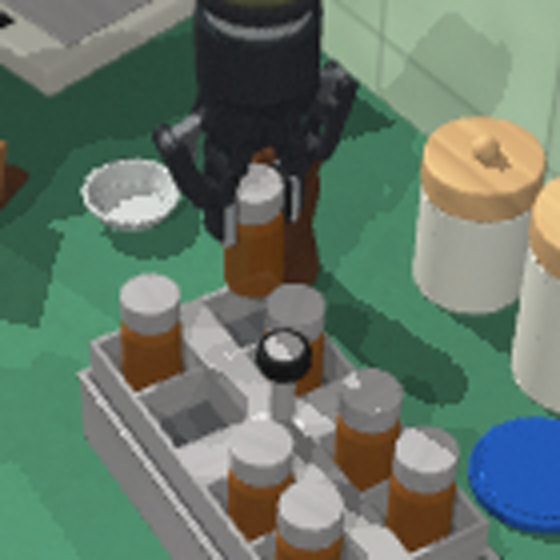

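Request:
{"method": "jog_arm", "body": {"motion": [0,-0.001,0.025,0,0,0,-1,0,-0.001,0.04,0,0,0,-1,0,-0.001,0.05,0,0,0,-1,0,-0.001,0.055,0,0,0,-1,0,-0.001,0.056,0,0,0,-1,0,-0.001,0.058,0,0,0,-1,0,-0.001,0.058,0,0,0,-1,0,-0.001,0.058,0,0,0,0.3,0,-0.001,0.058,0,0,0,0.3,0,-0.001,0.058,0,0,0,0.3,0,-0.001,0.058,0,0,0,0.3,0,-0.001,0.02,0,0,0,0.3,0,-0.001,-0.04,0,0,0,0.3,0,-0.001,-0.075,0,0,0,0.3,0,-0.001,-0.075,0,0,0,0.3]}}

```text
t: 20.32
tool_pos: [0.6551, 0.1041, 0.2583]
eef_rot: [0.736, 0.677, 0.003, 0.002]
contact_force: [0.5, 0.3, -0.9]
opening: 0.0553
```

```bash
python3 - <<'E'
from m import *
D=down(-4.7)
rows([(.606,.0078,.23,D)])
c=camera("side");b=(270,180,410,320)
cv2.imwrite(f"pics/p6.png",cv2.resize(c['color'][b[1]:b[3],b[0]:b[2],::-1],None,fx=4,fy=4,interpolation=cv2.INTER_CUBIC))
E
```

```text
now [0.6551 0.1041 0.2583] t 20.32 open 0.0553 F [ 0.5  0.3 -0.9] jaw -4.7
[-0.1001, -0.0412, 0.0278] [0.4, -0.1, -0.0]
```

View pics/p6.png

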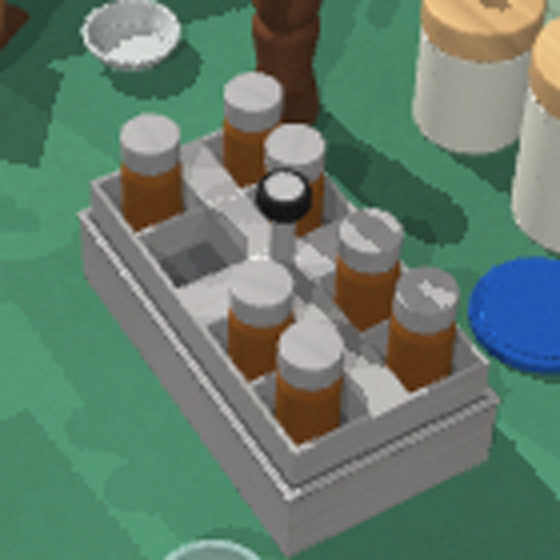

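Request:
{"method": "jog_arm", "body": {"motion": [-0.1001,-0.0412,0.03,0,0,0,-1,-0.1001,-0.0412,0.03,0,0,0,-1,-0.1001,-0.0412,0.03,0,0,0,-1,-0.1001,-0.0412,0.03,0,0,0,-1,-0.1001,-0.0412,0.03,0,0,0,-1,-0.1001,-0.0412,0.03,0,0,0,-1,-0.1001,-0.0412,0.03,0,0,0,-1]}}

```text
t: 21.25
tool_pos: [0.6042, 0.0085, 0.2243]
eef_rot: [0.735, 0.678, -0.0, 0.0]
contact_force: [0.2, -0.5, -0.1]
opening: -0.0001
```

```bash
python3 - <<'E'
from m import *
D=down(-4.7)
rows([(.606,.0078,.18,D)])
c=camera("side");b=(270,160,410,300)
cv2.imwrite(f"pics/p7.png",cv2.resize(c['color'][b[1]:b[3],b[0]:b[2],::-1],None,fx=4,fy=4,interpolation=cv2.INTER_CUBIC))
c=camera("top");cv2.imwrite("pics/top7.png",c['color'][:,:,::-1])
E
```

```text
now [0.6042 0.0085 0.2243] t 21.25 open -0.0001 F [ 0.2 -0.5 -0.1] jaw -4.7
[-0.0005, 0.0019, 0.0443] [0.0, 0.0, 0.0]
```

View pics/p7.png

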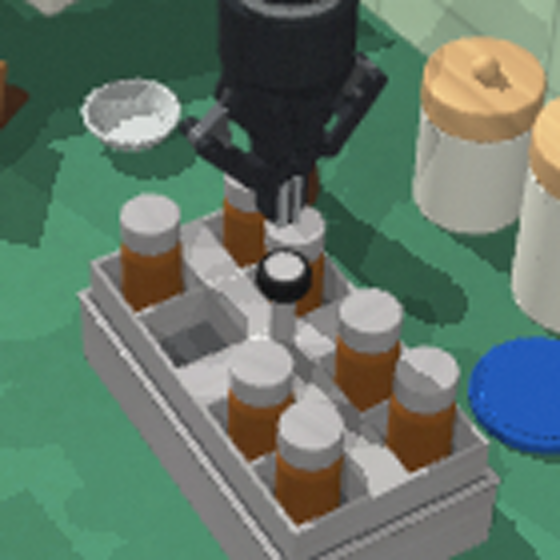

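View pics/top7.png

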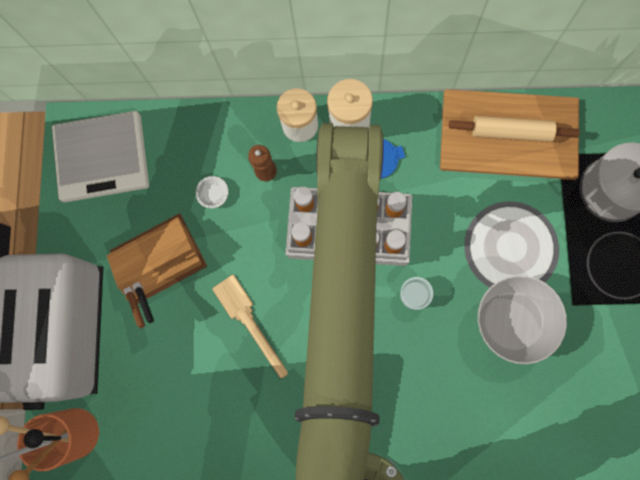

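Request:
{"method": "jog_arm", "body": {"motion": [0,0.002,0.03,0,0,0,-1,0,0.002,0.042,0,0,0,-1,0,0.002,0.048,0,0,0,-1,0,0.002,0.054,0,0,0,-1,0,0.002,0.06,0,0,0,-1,0,0.002,0.066,0,0,0,-1,0,0.002,0.072,0,0,0,-1,0,0.002,0.078,0,0,0,-1,0,0.002,0.084,0,0,0,-1,0,0.002,0.09,0,0,0,-1,0,0.002,0.096,0,0,0,-1,0,0.002,0.1,0,0,0,-1,0,0.002,0.104,0,0,0,-1,0,0.002,0.106,0,0,0,-1,0,0.002,0.106,0,0,0,-1]}}

```text
t: 23.22
tool_pos: [0.6056, 0.0078, 0.1258]
eef_rot: [0.736, 0.677, 0.001, -0.002]
contact_force: [-18.8, 0.8, 40.5]
opening: -0.0001
```

```bash
python3 - <<'E'
from m import *
rows([])
c=camera("side");b=(270,160,410,300)
cv2.imwrite(f"pics/p8.png",cv2.resize(c['color'][b[1]:b[3],b[0]:b[2],::-1],None,fx=4,fy=4,interpolation=cv2.INTER_CUBIC))
E
```

```text
now [0.6056 0.0078 0.1258] t 23.23 open -0.0001 F [-18.8   0.8  40.5] jaw -4.7
```

View pics/p8.png

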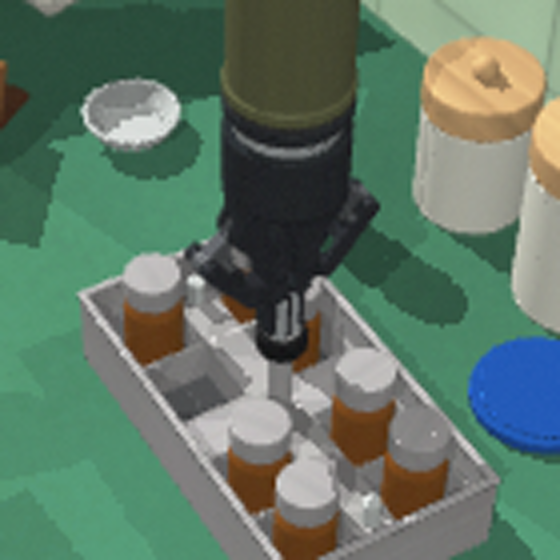

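Request:
{"method": "jog_arm", "body": {"motion": [0,0,-0.02,0,0,0,-1,0,0,-0.08,0,0,0,-1,0,0,-0.12,0,0,0,0.5,0,0,-0.12,0,0,0,0.5]}}

```text
t: 23.78
tool_pos: [0.6084, 0.0074, 0.2429]
eef_rot: [0.736, 0.677, 0.003, 0.002]
contact_force: [1.1, -0.6, -1.1]
opening: 0.036
```

```bash
python3 - <<'E'
from m import *
ct=camera("top");cs=camera("side")
b=(180,150,290,230);cv2.imwrite("pics/bs.png",cv2.resize(cs['color'][b[1]:b[3],b[0]:b[2],::-1],None,fx=7,fy=7,interpolation=cv2.INTER_CUBIC))
b=(100,205,210,335);cv2.imwrite("pics/bt.png",cv2.resize(ct['color'][b[1]:b[3],b[0]:b[2],::-1],None,fx=4.5,fy=4.5,interpolation=cv2.INTER_CUBIC))
b=(190,200,300,300);cv2.imwrite("pics/ss.png",cv2.resize(cs['color'][b[1]:b[3],b[0]:b[2],::-1],None,fx=6,fy=6,interpolation=cv2.INTER_CUBIC))
E
```

```text
(no output)
```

View pics/bs.png

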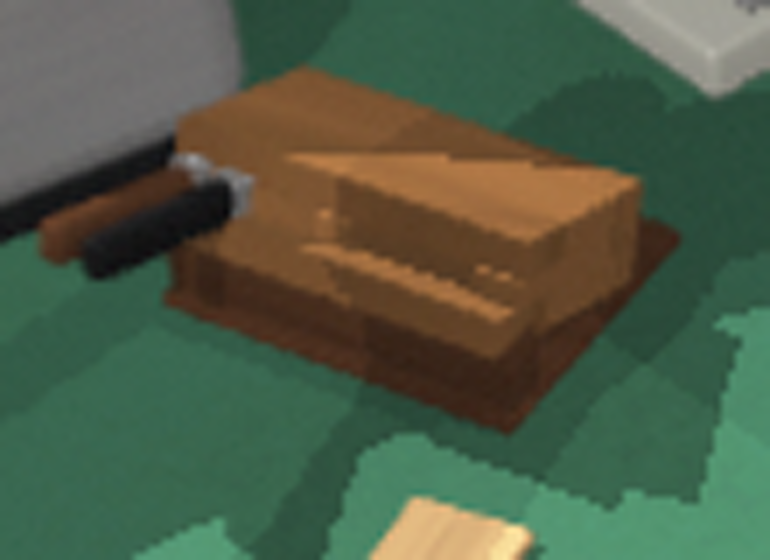

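View pics/bt.png

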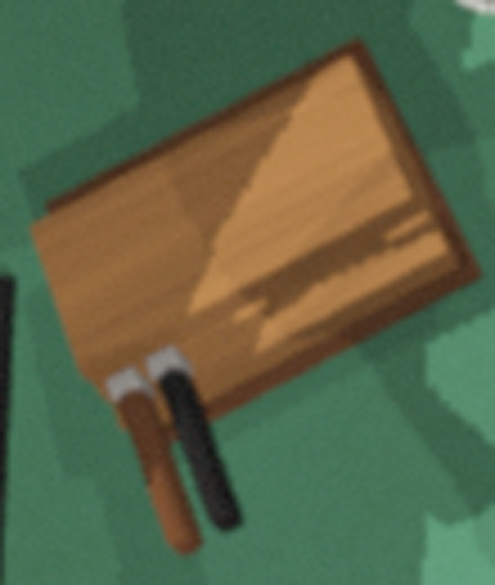

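View pics/ss.png

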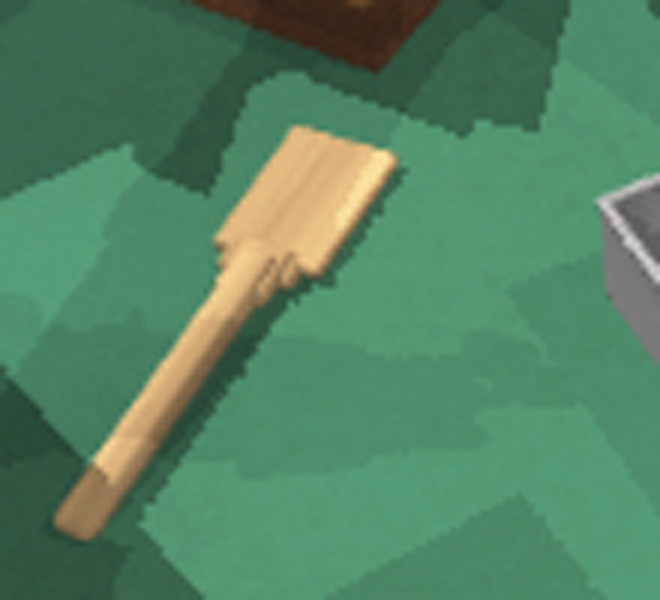

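```bash
python3 - <<'E'
from m import *
def avg(n,k=6): 
    c=camera(n);a=c['color'].astype(float)
    for i in range(k-1): a+=camera(n)['color']
    c['color']=(a/k).astype(np.uint8);return c
ct=avg("top");cs=avg("side")
for c,b,f,n in((cs,(215,165,275,205),13,'bs2'),(ct,(130,240,210,300),10,'bt2')):
    im=cv2.resize(c['color'][b[1]:b[3],b[0]:b[2],::-1],None,fx=f,fy=f,interpolation=cv2.INTER_CUBIC)
    cv2.imwrite(f"pics/{n}.png",im);print(im.shape)
E
```

```text
(520, 780, 3)
(600, 800, 3)
```

View pics/bs2.png

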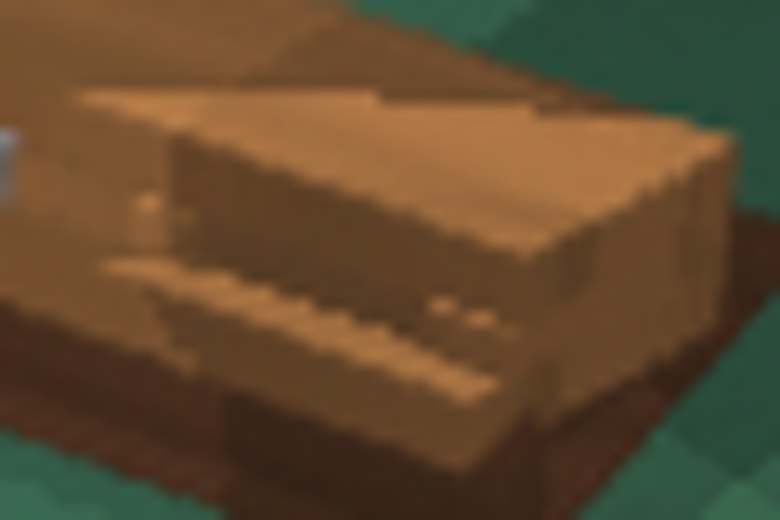

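View pics/bt2.png

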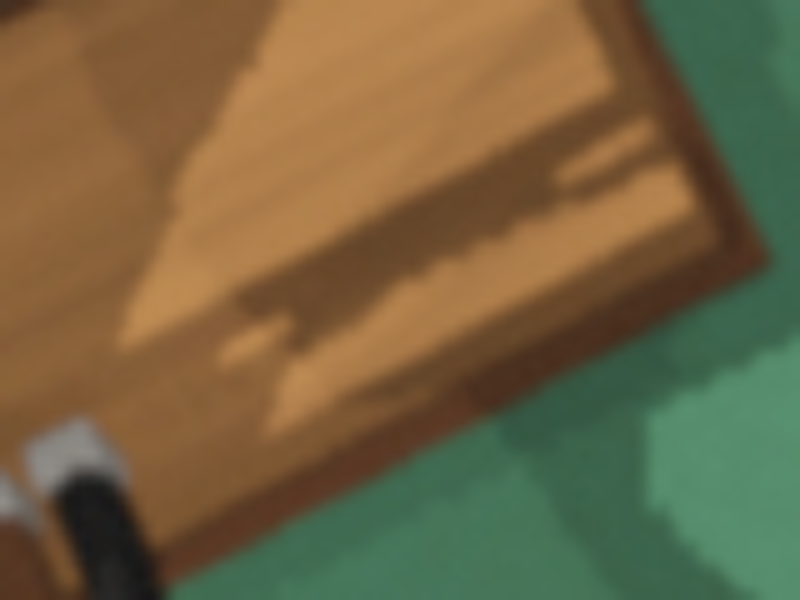

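```bash
python3 - <<'E'
from m import *
ct=camera("top");cs=camera("side")
def tp(x,y): return (130+(x+.5)/10-.5,240+(y+.5)/10-.5)
def sp(x,y): return (215+(x+.5)/13-.5,165+(y+.5)/13-.5)
L=plane(ct,[tp(293,328)],.0666)[0];Rr=plane(ct,[tp(557,183)],.0666)[0]
print(L,Rr,np.linalg.norm(L-Rr)); u=(L-Rr)[:2];print("slot y dir yaw",np.degrees(np.arctan2(u[1],u[0]))-90)
def T(x,y,s=4.5): return (100+(x+.5)/s-.5,205+(y+.5)/s-.5)
def S(x,y): return (180+(x+.5)/7-.5,150+(y+.5)/7-.5)
b=plane(ct,[T(168,440),T(481,275),T(360,40),T(50,205)],0.0);print(b.round(4))
bs=plane(cs,[S(165,300),S(508,432),S(681,238)],0.0);print(bs.round(4))
def yaw(v): return np.degrees(np.arctan2(v[1],v[0]))
print("front yaw",yaw(b[0]-b[1])-90,"back",yaw(b[3]-b[2])-90,"right",yaw(b[2]-b[1]),"side front",yaw(bs[0]-bs[1])-90,"right",yaw(bs[2]-bs[1]))
# roof front edge, ledge front edge lines in top
for z,a,c in((.06,(265,435),(715,225)),(.075,(240,295),(610,90))):
    q=plane(ct,[tp(*a),tp(*c)],z);print(yaw(q[0]-q[1])-90)
for psi in(27,):pass
psi=np.radians(27.5);f=np.array([np.cos(psi),np.sin(psi)])
M=(L+Rr)[:2]/2-.0049*f;print("mouth",M)
print((np.array(proj(cs,[L,Rr]))-[215,165])*13)
E
```

```text
[0.50764404 0.4333246  0.0666    ] [0.53899733 0.37501098 0.0666    ] 0.06620806258500526
slot y dir yaw 28.26543753517481
[[0.4478 0.5023 0.    ]
 [0.53   0.3419 0.    ]
 [0.6565 0.4084 0.    ]
 [0.5719 0.5693 0.    ]]
[[0.4462 0.5084 0.    ]
 [0.5299 0.3448 0.    ]
 [0.6577 0.4109 0.    ]]
front yaw 27.137424909310695 back 27.743449795724047 right 27.707325147334377 side front 27.117333890262202 right 27.36832223331486
24.290672985822226
28.52278676909914
mouth [0.51897433 0.40190522]
[[179.99559835 214.52122996]
 [422.17935835 298.94510361]]
```

```bash
cat > sp.py <<'E'
from m import *
def spat(n,roi):
    c=camera(n);im=c['color'][:,:,::-1].copy();hsv=cv2.cvtColor(im,cv2.COLOR_BGR2HSV)
    m=cv2.inRange(hsv,(8,40,90),(30,190,255));k=np.zeros_like(m);x0,y0,x1,y1=roi;k[y0:y1,x0:x1]=m[y0:y1,x0:x1]
    cs,_=cv2.findContours(k,cv2.RETR_EXTERNAL,cv2.CHAIN_APPROX_NONE);q=max(cs,key=cv2.contourArea)
    mk=np.zeros_like(m);cv2.drawContours(mk,[q],-1,255,-1)
    v,u=np.nonzero(mk);P=plane(c,np.c_[u,v],.008)[:,:2]
    mu=P.mean(0);w=np.linalg.svd(P-mu,full_matrices=False)[2][0]; w=w*np.sign(w[0])
    for it in range(3):
        n_=np.array([-w[1],w[0]]);s=(P-mu)@w;t=(P-mu)@n_
        # handle centreline fit
        h=(s<s.max()-.1)&(s>s.min()+.01); A=np.polyfit(s[h],t[h],1)
        mu=mu+n_*A[1];w=w+n_*A[0];w/=np.linalg.norm(w)
    n_=np.array([-w[1],w[0]]);s=(P-mu)@w;t=(P-mu)@n_
    bl=s>s.max()-.07
    print(n,'len',(s.max()-s.min()).round(4),'yaw',np.degrees(np.arctan2(w[1],w[0])).round(2),'origin',(mu+w*(s.max()+s.min())/2).round(4),'from tip',(mu+w*(s.max()-.13)).round(4),'blade t',t[bl].min().round(4),t[bl].max().round(4),'bladeC',np.mean(t[bl]).round(4))
E
python3 - <<'E'
from sp import *
spat("top",(205,270,300,385));spat("side",(190,200,262,300))
E
```

```text
top len 0.2608 yaw 33.35 origin [0.384  0.2321] from tip [0.3843 0.2323] blade t -0.0304 0.0291 bladeC -0.0005
side len 0.2599 yaw 33.09 origin [0.3819 0.2313] from tip [0.3818 0.2313] blade t -0.0305 0.0283 bladeC -0.0012
```

```bash
python3 - <<'E'
from m import *
D=down(-56.7)
rows([(.3914,.2372,.25,D),(.3914,.2372,.07,D)])
E
```

```text
now [0.606  0.0076 0.2384] t 24.68 open 0.0639 F [ 0.2  0.3 -0. ] jaw -4.7
[0.2111, -0.2328, -0.0116] [0.0, -0.0, 52.0]
[0.211, -0.2328, 0.1684] [0.0, -0.0, 52.0]
```

Request:
{"method": "jog_arm", "body": {"motion": [0.211,-0.2328,-0.01,0,0,52,0.5,0.211,-0.2328,-0.01,0,0,52,0.5,0.211,-0.2328,-0.01,0,0,52,0.5,0.211,-0.2328,-0.01,0,0,52,0.5,0.211,-0.2328,-0.01,0,0,52,0.5,0.211,-0.2328,-0.01,0,0,52,0.5,0.211,-0.2328,-0.01,0,0,52,0.5,0.211,-0.2328,0.05,0,0,52,0.5,0.211,-0.2328,0.1,0,0,52,0.5,0.211,-0.2328,0.15,0,0,52,0.5,0.211,-0.2328,0.168,0,0,52,0.5,0.211,-0.2328,0.168,0,0,52,0.5,0.211,-0.2328,0.168,0,0,52,0.5,0.211,-0.2328,0.168,0,0,52,0.5]}}

```text
t: 26.42
tool_pos: [0.3925, 0.2377, 0.0717]
eef_rot: [0.958, 0.286, 0.001, -0.001]
contact_force: [-0.4, 0.1, -0.7]
opening: 0.064
```

```bash
python3 - <<'E'
from m import *
D=down(-56.7)
rows([(.3914,.2372,.0145,D)])
print(state()['q'].round(2))
c=camera("side");cv2.imwrite("pics/g0.png",cv2.resize(c['color'][160:310,180:330,::-1],None,fx=4,fy=4,interpolation=cv2.INTER_CUBIC))
E
```

```text
now [0.3925 0.2377 0.0717] t 26.43 open 0.064 F [-0.4  0.1 -0.7] jaw -56.7
[-0.0013, -0.0001, 0.0572] [-0.0, -0.2, -0.0]
[-1.    0.07  0.41  2.12 -0.04  0.95 -1.56]
```

View pics/g0.png

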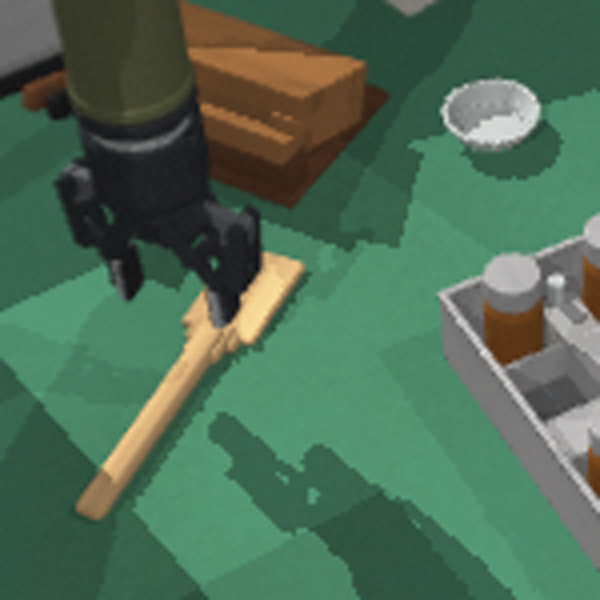

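Request:
{"method": "jog_arm", "body": {"motion": [-0.001,0,0.025,0,0,0,0.5,-0.001,0,0.045,0,0,0,0.5,-0.001,0,0.054,0,0,0,0.5,-0.001,0,0.057,0,0,0,0.5,-0.001,0,0.057,0,0,0,0.5,-0.001,0,0.057,0,0,0,-1,-0.001,0,0.057,0,0,0,-1,-0.001,0,0.057,0,0,0,-1,-0.001,0,0.057,0,0,0,-1,-0.001,0,0.057,0,0,0,-1,-0.001,0,0.057,0,0,0,-1,-0.001,0,0.057,0,0,0,-1], "grip_force": 60}}

```text
t: 27.98
tool_pos: [0.3908, 0.2369, 0.014]
eef_rot: [0.958, 0.286, 0.0, -0.0]
contact_force: [-1.4, -0.7, 4.9]
opening: 0.0179
```

```bash
python3 - <<'E'
from sp import *
rows([])
spat("side",(180,200,262,300))
c=camera("side");cv2.imwrite("pics/g1.png",cv2.resize(c['color'][160:310,180:330,::-1],None,fx=4,fy=4,interpolation=cv2.INTER_CUBIC))
E
```

```text
now [0.3908 0.2369 0.014 ] t 27.98 open 0.0179 F [-1.4 -0.7  4.9] jaw -56.7
side len 0.1564 yaw 32.97 origin [0.339  0.2038] from tip [0.2956 0.1756] blade t -0.0106 0.0128 bladeC 0.0017
```

View pics/g1.png

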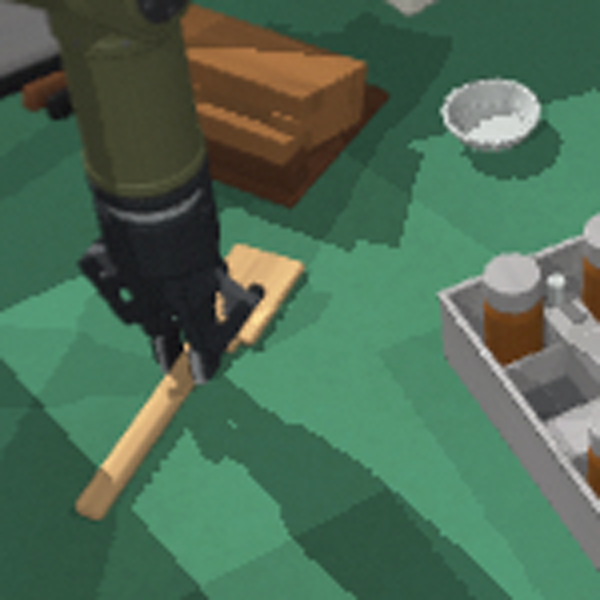

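```bash
cat > ins.py <<'E'
from m import *
M=np.array([.519,.4019,.062]);ps=np.radians(27.4);th=np.radians(20)
f=np.array([np.cos(ps),np.sin(ps),0]);X=f*np.cos(th)-np.array([0,0,np.sin(th)]);Y=np.array([-np.sin(ps),np.cos(ps),0]);Z=np.cross(X,Y)
TR=np.c_[X,-Y,-Z];TIP=.1206;TZ=.0105
def tgt(sx,dy=0,dz=0): return (*(M+(sx-TIP)*X+dy*Y+(TZ+dz)*Z),TR)
def tipnow():
    s=state();p=s['tool_pos'];A=R.from_quat(s['eef_rot']).as_matrix();t=p+TIP*A[:,0]+TZ*A[:,2]
    return np.array([X,Y,Z])@(t-M)
E
python3 - <<'E'
from ins import *
print(tgt(-.05)[:3])
rows([(.3908,.2369,.2,TR),(*np.array(tgt(-.05)[:3])+[0,0,.06],TR),tgt(-.05)])
E
```

```text
(np.float64(0.37986126246013785), np.float64(0.32977732884229777), np.float64(0.13021540896961112))
now [0.3908 0.2369 0.014 ] t 28.07 open 0.0181 F [-0.9  0.   6.2] jaw -56.7
[0.0001, -0.0001, -0.186] [1.0, -20.0, 5.8]
[0.0419, -0.0837, -0.1762] [1.0, -20.0, 5.8]
[0.0418, -0.0837, -0.1162] [1.0, -20.0, 5.8]
```

Request:
{"method": "jog_arm", "body": {"motion": [0,0,-0.05,0,0,0,-1,0,0,-0.1,0,0,0,-1,0,0,-0.15,0,0,0,-1,0.02,-0.04,-0.18,0.5,-10,2.9,-1,0.042,-0.0837,-0.176,1,-20,5.8,-1,0.042,-0.0837,-0.176,1,-20,5.8,-1,0.042,-0.0837,-0.176,1,-20,5.8,-1,0.042,-0.0837,-0.15,1,-20,5.8,-1,0.042,-0.0837,-0.13,1,-20,5.8,-1,0.042,-0.0837,-0.13,1,-20,5.8,-1,0.042,-0.0837,-0.13,1,-20,5.8,-1]}}

```text
t: 29.45
tool_pos: [0.38, 0.3296, 0.1447]
eef_rot: [0.957, 0.233, -0.168, 0.041]
contact_force: [0.6, -0.3, -1.0]
opening: 0.0183
```

```bash
python3 - <<'E'
from ins import *
rows([tgt(-.03)]);print(tipnow().round(4),state()['q'].round(2))
for n,b in(("side",(180,140,300,260)),("top",(100,200,240,340))):
    c=camera(n);cv2.imwrite(f"pics/i0{n}.png",cv2.resize(c['color'][b[1]:b[3],b[0]:b[2],::-1],None,fx=4.2,fy=4.2,interpolation=cv2.INTER_CUBIC))
E
```

```text
now [0.38   0.3296 0.1447] t 29.45 open 0.0183 F [ 0.6 -0.3 -1. ] jaw -62.6
[0.0249, -0.0002, 0.0137] [-0.0, -0.1, -0.0]
[-0.0549 -0.0002  0.0139] [-1.04  0.35  0.4   1.69 -0.19  1.48 -1.68]
```

View pics/i0side.png

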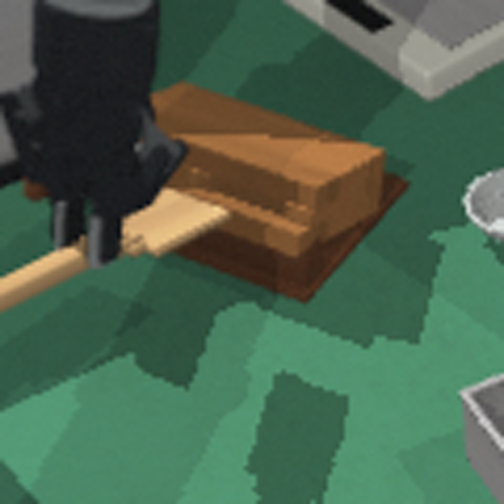

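View pics/i0top.png

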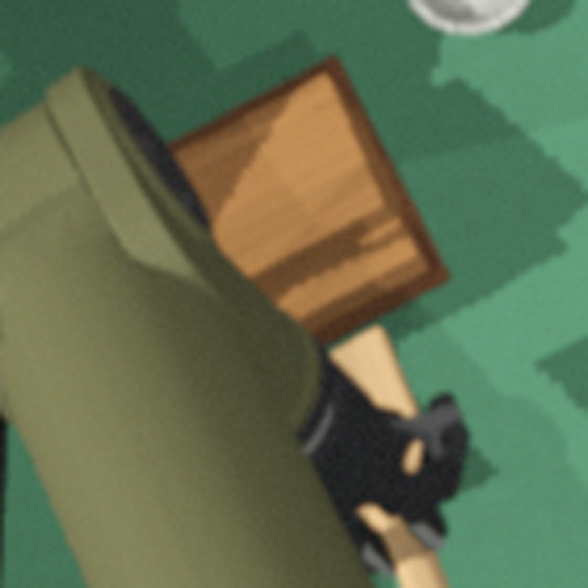

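```bash
python3 - <<'E'
from ins import *
t=tipnow();
W=lambda s: M+s[0]*X+s[1]*Y+s[2]*Z
P=W(t+[0,-.029,.0035])
for n,o in(("side",(234.3,190.6)),("top",(190.4,277.6))):
    print(n,proj(camera(n),[P])[0],o)
a,e=tri(camera("side"),[(234.3,190.6)],camera("top"),[(190.4,277.6)])
print("tri slot",np.array([X,Y,Z])@(a-M),e,"pred",t+[0,-.029,.0035])
E
```

```text
side [235.32936754 189.9136129 ] (234.3, 190.6)
top [190.19923093 276.85593558] (190.4, 277.6)
tri slot [-0.0560104  -0.02778745  0.01548209] 0.001890183226364847 pred [-0.05454326 -0.02901772  0.01736782]
```

Request:
{"method": "jog_arm", "body": {"motion": [0.01,0,0.007,0,0,0,-1,0.02,0,0.0135,0,0,0,-1,0.034,0,0.0135,0,0,0,-1,0.034,0,0.0135,0,0,0,-1,0.034,0,0.0135,0,0,0,-1]}}

```text
t: 30.38
tool_pos: [0.4041, 0.3422, 0.1189]
eef_rot: [0.957, 0.233, -0.169, 0.042]
contact_force: [0.4, 0.1, -1.0]
opening: 0.0183
```

```bash
python3 - <<'E'
from ins import *
rows([tgt(-.0)]);print(tipnow().round(4))
for n,b,f in(("side",(210,160,280,210),11),("top",(150,240,220,300),10)):
    c=camera(n);cv2.imwrite(f"pics/i1{n}.png",cv2.resize(c['color'][b[1]:b[3],b[0]:b[2],::-1],None,fx=f,fy=f,interpolation=cv2.INTER_CUBIC))
t=tipnow();W=lambda s: M+s[0]*X+s[1]*Y+s[2]*Z
for n,o,f in(("side",(210,160),11),("top",(150,240),10)):
    c=camera(n);print(n,((proj(c,[W(t+[0,-.029,.0035]),W(t+[0,.029,.0035]),W(np.array([0,-.033,.006])),W(np.array([0,.033,.006])),W(np.array([0,-.033,-.006])),W(np.array([-.012,-.033,-.006]))])-o)*f).round().tolist())
E
```

```text
now [0.4041 0.3422 0.1189] t 30.38 open 0.0183 F [ 0.4  0.1 -1. ] jaw -62.6
[0.0205, -0.0002, -0.0013] [0.0, 0.0, -0.0]
[-0.0205 -0.0002 -0.0014]
side [[348.0, 343.0], [169.0, 277.0], [405.0, 312.0], [202.0, 239.0], [401.0, 353.0], [376.0, 366.0]]
top [[378.0, 278.0], [144.0, 402.0], [358.0, 191.0], [92.0, 332.0], [378.0, 214.0], [396.0, 255.0]]
```

View pics/i1side.png

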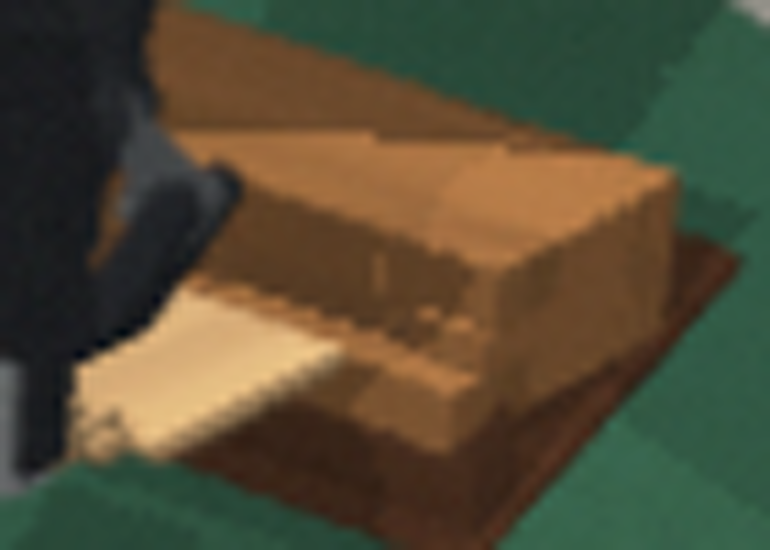

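View pics/i1top.png

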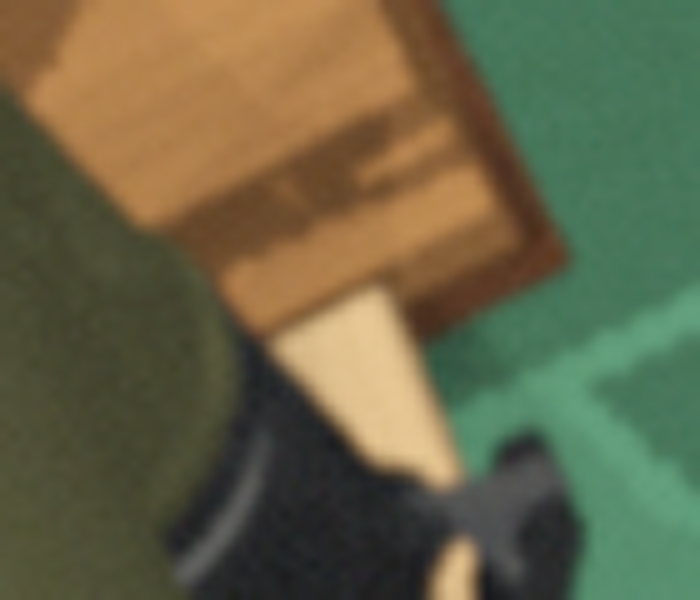

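Request:
{"method": "jog_arm", "body": {"motion": [0,0,-0.002,0,0,0,-1,0.008,0,-0.002,0,0,0,-1,0.016,0,-0.002,0,0,0,-1,0.024,0,-0.002,0,0,0,-1,0.03,0,-0.002,0,0,0,-1,0.036,0,-0.002,0,0,0,-1,0.036,0,-0.002,0,0,0,-1]}}

```text
t: 31.45
tool_pos: [0.4349, 0.3581, 0.1082]
eef_rot: [0.957, 0.233, -0.169, 0.042]
contact_force: [-0.1, -0.3, -0.4]
opening: 0.0179
```

```bash
python3 - <<'E'
from ins import *
rows([tgt(.08)]);print(tipnow().round(4))
for n,b,f in(("side",(210,160,280,210),11),):
    c=camera(n);cv2.imwrite(f"pics/i2{n}.png",cv2.resize(c['color'][b[1]:b[3],b[0]:b[2],::-1],None,fx=f,fy=f,interpolation=cv2.INTER_CUBIC))
E
```

```text
now [0.4349 0.3581 0.1082] t 31.45 open 0.0179 F [-0.1 -0.3 -0.4] jaw -62.6
[0.0643, -0.0002, 0.0005] [0.0, 0.0, -0.0]
[ 0.0157 -0.0002  0.0004]
```

View pics/i2side.png

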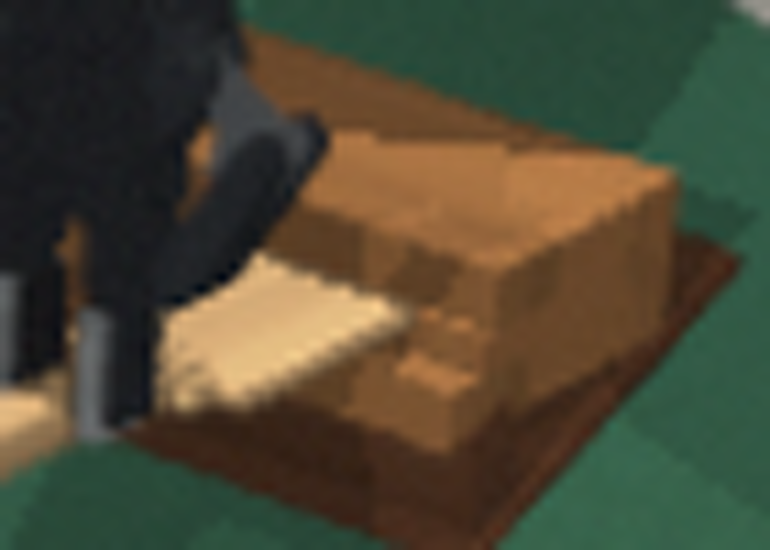

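Request:
{"method": "jog_arm", "body": {"motion": [0.008,0,0,0,0,0,-1,0.016,0,0,0,0,0,-1,0.024,0,0,0,0,0,-1,0.032,0,0,0,0,0,-1,0.032,0,0,0,0,0,-1]}}

```text
t: 32.12
tool_pos: [0.4617, 0.372, 0.0971]
eef_rot: [0.957, 0.233, -0.169, 0.042]
contact_force: [-0.4, -0.2, -0.7]
opening: 0.0185
```

```bash
python3 - <<'E'
from ins import *
rows([tgt(.08)]);print(tipnow().round(4))
for n,b,f in(("side",(200,150,280,210),10),("top",(130,230,210,290),10)):
    c=camera(n);cv2.imwrite(f"pics/i3{n}.png",cv2.resize(c['color'][b[1]:b[3],b[0]:b[2],::-1],None,fx=f,fy=f,interpolation=cv2.INTER_CUBIC))
E
```

```text
now [0.4617 0.372  0.0971] t 32.12 open 0.0185 F [-0.4 -0.2 -0.7] jaw -62.6
[0.0321, -0.0003, 0.0004] [0.0, 0.0, -0.0]
[ 0.0479 -0.0003  0.0004]
```

View pics/i3side.png

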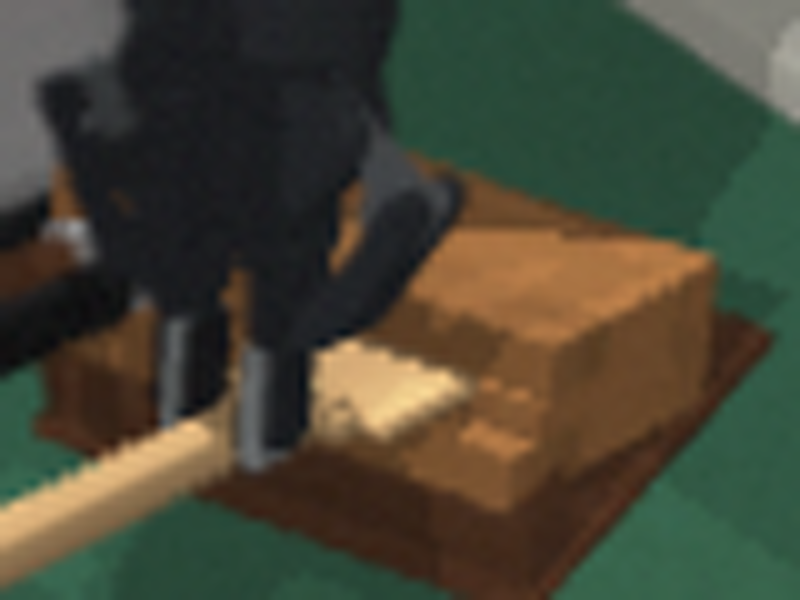

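Request:
{"method": "jog_arm", "body": {"motion": [0.008,0,0,0,0,0,-1,0.016,0,0,0,0,0,-1,0.024,0,0,0,0,0,-1,0.03,0,0,0,0,0,-1,0.034,0,0,0,0,0,-1,0.037,0,0,0,0,0,-1,0.037,0,0,0,0,0,-1]}}

```text
t: 33.1
tool_pos: [0.4922, 0.3879, 0.0849]
eef_rot: [0.957, 0.233, -0.169, 0.041]
contact_force: [0.0, 1.0, -1.0]
opening: 0.0183
```

```bash
python3 - <<'E'
from ins import *
rows([tgt(.08)]);print(tipnow().round(4))
for n,b,f in(("side",(200,150,280,210),10),):
    c=camera(n);cv2.imwrite(f"pics/i4{n}.png",cv2.resize(c['color'][b[1]:b[3],b[0]:b[2],::-1],None,fx=f,fy=f,interpolation=cv2.INTER_CUBIC))
E
```

```text
now [0.4922 0.3879 0.0849] t 33.1 open 0.0183 F [ 0.  1. -1.] jaw -62.6
[-0.0044, -0.0001, 0.0007] [0.0, 0.0, -0.0]
[ 0.0844 -0.0001  0.0006]
```

View pics/i4side.png

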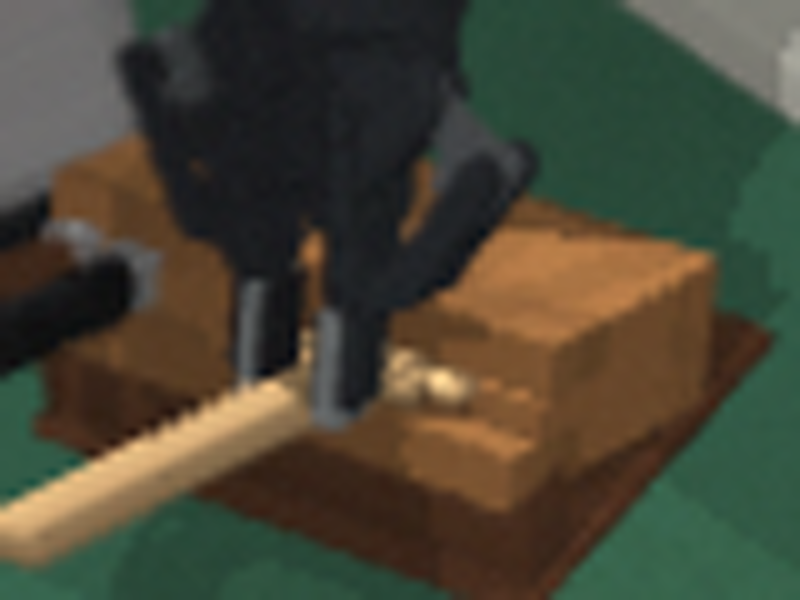

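Request:
{"method": "jog_arm", "body": {"motion": [0.003,0,0,0,0,0,-1,0.004,0,0,0,0,0,-1,0.004,0,0,0,0,0,-1]}}

```text
t: 33.52
tool_pos: [0.4922, 0.3878, 0.0843]
eef_rot: [0.956, 0.233, -0.173, 0.043]
contact_force: [-8.7, -5.4, 5.6]
opening: 0.0183
```

Home: it hits the end of the slot with about 10 N. I'll release and retreat.

Request:
{"method": "jog_arm", "body": {"motion": [0.002,0,0,0,0,0,0.0,0.002,0,0,0,0,0,0.0,0.002,0,0,0,0,0,0.0,0.002,0,0,0,0,0,0.0,0,0,-0.03,0,0,0,0.0,0,0,-0.07,0,0,0,0.0,0,0,-0.13,0,0,0,0.0,0,0,-0.15,0,10,0,-1,0,0,-0.15,0,20,0,-1,0,0,-0.15,0,20,0,-1]}}

```text
t: 34.78
tool_pos: [0.5381, 0.4115, 0.2245]
eef_rot: [0.972, 0.237, -0.002, -0.0]
contact_force: [-0.1, 0.2, -0.6]
opening: -0.0001
```

```bash
python3 - <<'E'
from ins import *
rows([])
for n in("side","top"):
    c=camera(n);cv2.imwrite(f"pics/i5{n}.png",c['color'][:,:,::-1])
E
```

```text
now [0.5381 0.4115 0.2245] t 34.77 open -0.0001 F [-0.1  0.2 -0.6] jaw -62.6
```

View pics/i5side.png

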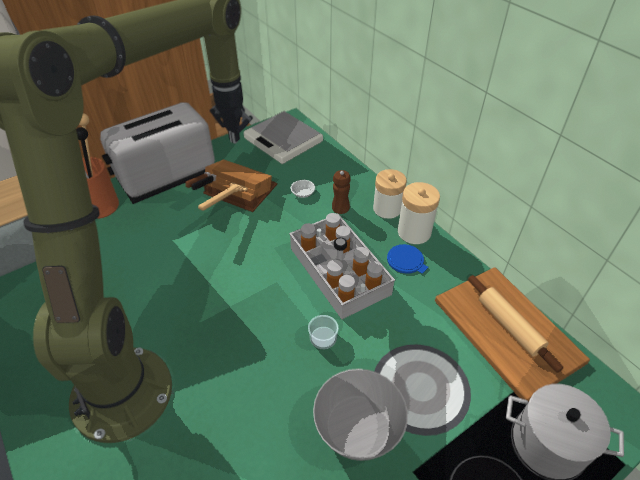

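View pics/i5top.png

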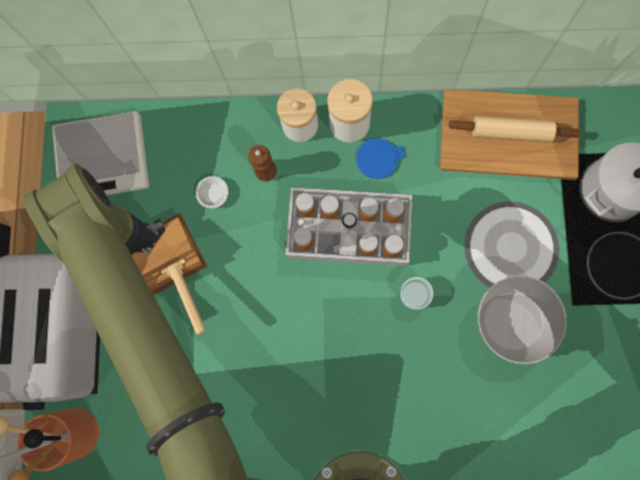

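```bash
python3 - <<'E'
from m import *
ct=camera("top");cv2.imwrite("pics/bw.png",cv2.resize(ct['color'][195:370,455:575,::-1],None,fx=3.4,fy=3.4,interpolation=cv2.INTER_CUBIC))
cs=camera("side");cv2.imwrite("pics/bws.png",cv2.resize(cs['color'][335:470,300:480,::-1],None,fx=4.2,fy=4.2,interpolation=cv2.INTER_CUBIC))
E
```

View pics/bw.png

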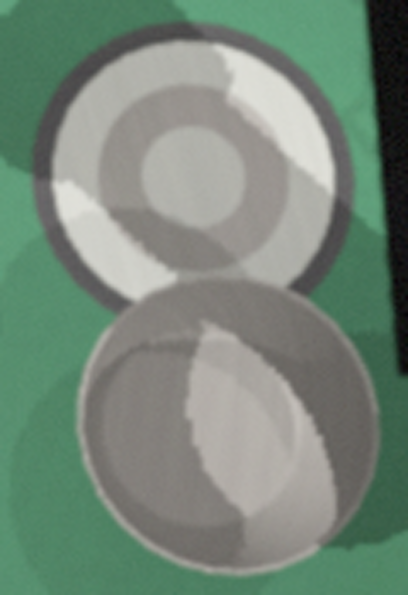

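View pics/bws.png

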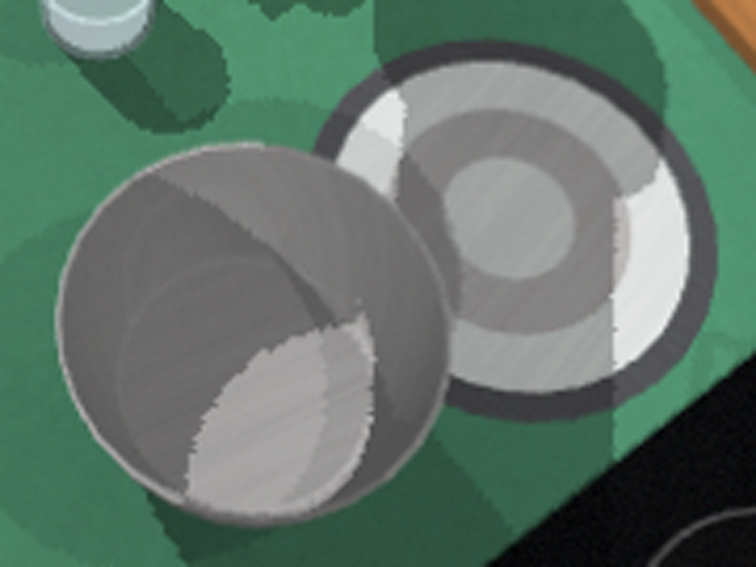

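```bash
cat > bw.py <<'E'
from m import *
def circ(P):
    A=np.c_[2*P[:,:2],np.ones(len(P))];s=np.linalg.lstsq(A,(P[:,:2]**2).sum(1),rcond=None)[0]
    return s[:2].round(4),np.sqrt(s[2]+s[0]**2+s[1]**2).round(4)
E
python3 - <<'E'
from bw import *
ct=camera("top");cs=camera("side")
t=lambda L:[(455+(x+.5)/3.4-.5,195+(y+.5)/3.4-.5) for x,y in L]
s=lambda L:[(300+(x+.5)/4.2-.5,335+(y+.5)/4.2-.5) for x,y in L]
print("bowl top",circ(plane(ct,t([(78,420),(378,425),(110,318),(228,575),(222,277),(350,330)]),.075)))
print("bowl side",circ(plane(cs,s([(57,330),(450,330),(255,143),(255,522),(110,200),(400,205)]),.075)))
print("rest top",circ(plane(ct,t([(34,165),(354,180),(195,22),(80,62),(310,70)]),0)), "inner",circ(plane(ct,t([(141,177),(246,178),(193,125),(193,230)]),0)))
print("rest side",circ(plane(cs,s([(717,250),(480,40),(540,422),(680,355),(640,90)]),0)),circ(plane(cs,s([(443,215),(575,222),(505,155),(515,280)]),0)))
E
```

```text
bowl top (array([ 0.389 , -0.3595]), np.float64(0.0955))
bowl side (array([ 0.3882, -0.3589]), np.float64(0.0942))
rest top (array([ 0.5603, -0.3695]), np.float64(0.1088)) inner (array([ 0.5586, -0.3687]), np.float64(0.036))
rest side (array([ 0.5593, -0.3669]), np.float64(0.1096)) (array([ 0.5588, -0.3664]), np.float64(0.0355))
```

```bash
python3 - <<'E'
from m import *
rows([(.40,-.36,.2,down(-93)),(.405,-.36,.2,down(-93)),(.405,-.36,.041,down(-93))])
E
```

```text
now [0.5422 0.4139 0.2244] t 35.08 open 0.0002 F [ 0.7 -0.2 -1.5] jaw -62.6
[-0.4824, 0.6216, 0.0253] [0.1, -0.0, 30.4]
[-0.478, 0.6239, 0.0253] [0.1, -0.0, 30.4]
[-0.478, 0.6237, 0.1843] [0.1, -0.0, 30.4]
```

Request:
{"method": "jog_arm", "body": {"motion": [-0.48,0.623,0.025,0,0,30.4,0.3,-0.48,0.623,0.025,0,0,30.4,0.3,-0.48,0.623,0.025,0,0,30.4,0.3,-0.48,0.623,0.025,0,0,30.4,0.3,-0.48,0.623,0.025,0,0,30.4,0.3,-0.48,0.623,0.025,0,0,30.4,0.3,-0.48,0.623,0.025,0,0,30.4,0.3,-0.48,0.623,0.025,0,0,30.4,0.3,-0.48,0.623,0.025,0,0,30.4,0.3,-0.48,0.623,0.025,0,0,30.4,0.3,-0.48,0.623,0.025,0,0,30.4,0.3,-0.48,0.623,0.025,0,0,30.4,0.3,-0.48,0.623,0.025,0,0,30.4,0.3,-0.48,0.623,0.025,0,0,30.4,0.3,-0.48,0.623,0.025,0,0,30.4,0.3,-0.48,0.623,0.025,0,0,30.4,0.3]}}

```text
t: 37.08
tool_pos: [0.4029, -0.3592, 0.2]
eef_rot: [1.0, -0.025, 0.0, -0.0]
contact_force: [0.7, 0.2, 0.3]
opening: 0.0556
```

```bash
python3 - <<'E'
from m import *
rows([(.40,-.36,.2,down(-93)),(.40,-.36,.041,down(-93))])
for n in("side","top"):
    c=camera(n);cv2.imwrite(f"pics/j0{n}.png",c['color'][:,:,::-1])
E
```

```text
now [ 0.4029 -0.3592  0.2   ] t 37.08 open 0.0556 F [0.7 0.2 0.3] jaw -92.8
[-0.0029, 0.0009, 0.0] [-0.0, -0.0, 0.2]
[-0.003, 0.001, 0.159] [-0.0, -0.0, 0.2]
```

View pics/j0side.png

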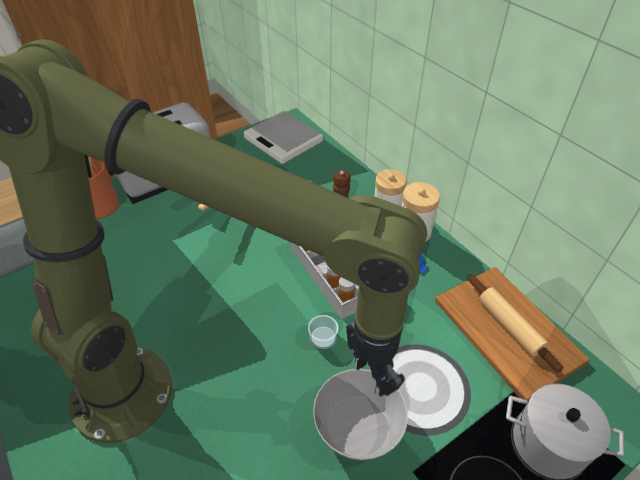

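View pics/j0top.png

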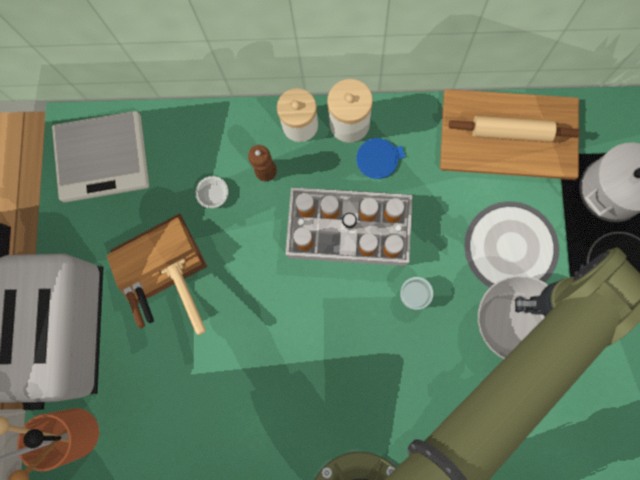

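Request:
{"method": "jog_arm", "body": {"motion": [-0.003,0.001,0.06,0,0,0,0.3,-0.003,0.001,0.11,0,0,0,0.3,-0.003,0.001,0.14,0,0,0,0.3,-0.003,0.001,0.155,0,0,0,0.3,-0.003,0.001,0.155,0,0,0,0.3,0.01,0.001,0.155,0,0,0,0.3,0.02,0.001,0.155,0,0,0,0.3,0.03,0.001,0.155,0,0,0,0.3,0.04,0.001,0.155,0,0,0,0.3,0.05,0.001,0.155,0,0,0,0.3,0.06,0.001,0.155,0,0,0,0.3,0.07,0.001,0.155,0,0,0,0.3,0.08,0.001,0.155,0,0,0,0.3,0.08,0.001,0.155,0,0,0,0.3,0.08,0.001,0.155,0,0,0,0.3]}}

```text
t: 39.05
tool_pos: [0.4816, -0.3663, 0.0449]
eef_rot: [1.0, -0.026, 0.0, 0.001]
contact_force: [-0.5, -0.5, 0.3]
opening: 0.0557
```

```bash
python3 - <<'E'
from m import *
rows([])
c=camera("side");cv2.imwrite("pics/j1s.png",cv2.resize(c['color'][320:470,290:490,::-1],None,fx=4,fy=4,interpolation=cv2.INTER_CUBIC))
E
```

```text
now [ 0.4816 -0.3663  0.0449] t 39.05 open 0.0557 F [-0.5 -0.5  0.3] jaw -93.0
```

View pics/j1s.png

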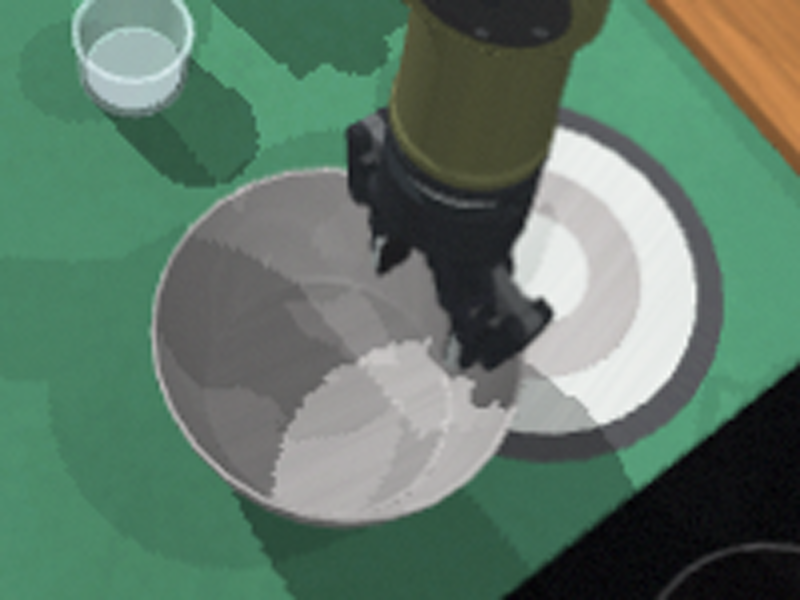

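```bash
python3 - <<'E'
from bw import *
cs=camera("side")
s=lambda L:[(290+(x+.5)/4-.5,320+(y+.5)/4-.5) for x,y in L]
print("bowl side",circ(plane(cs,s([(153,330),(345,523),(515,395),(310,168),(205,222),(220,470)]),.075)))
rows([])
E
```

```text
bowl side (array([ 0.4206, -0.362 ]), np.float64(0.093))
now [ 0.4815 -0.3663  0.0449] t 39.15 open 0.0559 F [-1.1 -0.7 -0.7] jaw -93.0
```

Request:
{"method": "jog_arm", "body": {"motion": [0.012,0,0,0,0,0,0.3,0.024,0,0,0,0,0,0.3,0.036,0,0,0,0,0,0.3,0.048,0,0,0,0,0,0.3,0.06,0,0,0,0,0,0.3,0.072,0,0,0,0,0,0.3,0.084,0,0,0,0,0,0.3,0.096,0,0,0,0,0,0.3,0.106,0,0,0,0,0,0.3,0.114,0,0,0,0,0,0.3,0.122,0,0,0,0,0,0.3,0.128,0,0,0,0,0,0.3,0.132,0,0,0,0,0,0.3,0.136,0,0,0,0,0,0.3,0.136,0,0,0,0,0,0.3,0.136,0,0,0,0,0,0.3]}}

```text
t: 41.15
tool_pos: [0.618, -0.373, 0.045]
eef_rot: [1.0, -0.026, 0.001, 0.0]
contact_force: [-1.3, -0.7, 0.4]
opening: 0.0553
```

```bash
python3 - <<'E'
from m import *
rows([])
c=camera("side");cv2.imwrite("pics/j2s.png",cv2.resize(c['color'][310:460,300:500,::-1],None,fx=4,fy=4,interpolation=cv2.INTER_CUBIC))
E
```

```text
now [ 0.618 -0.373  0.045] t 41.15 open 0.0553 F [-1.3 -0.7  0.4] jaw -93.0
```

View pics/j2s.png

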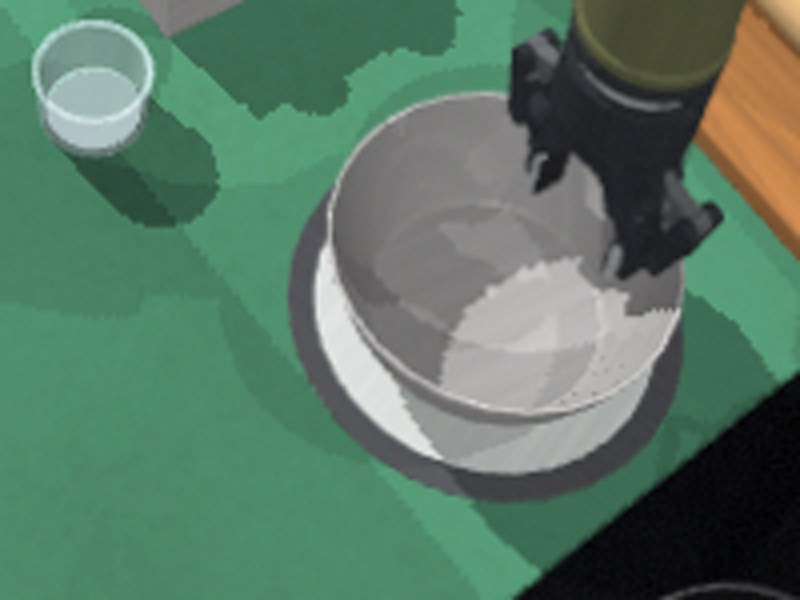

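Now I'll back off, lift clear and look from both cameras.

Request:
{"method": "jog_arm", "body": {"motion": [-0.015,0,0,0,0,0,0.3,-0.03,0,0,0,0,0,0.3,-0.03,0,-0.05,0,0,0,0.3,-0.03,0,-0.11,0,0,0,0.3,-0.03,0,-0.17,0,0,0,0.3,-0.09,-0.06,-0.2,0,0,0,0.3,-0.15,-0.12,-0.2,0,0,0,0.3,-0.15,-0.17,-0.2,0,0,0,0.3,-0.15,-0.22,-0.2,0,0,0,0.3,-0.15,-0.22,-0.2,0,0,0,0.3]}}

```text
t: 42.45
tool_pos: [0.4804, -0.1379, 0.245]
eef_rot: [1.0, -0.02, 0.002, -0.003]
contact_force: [0.7, -0.7, 0.7]
opening: 0.0555
```

```bash
python3 - <<'E'
from m import *
rows([])
for n in("side","top"):
    c=camera(n);cv2.imwrite(f"pics/k{n}.png",c['color'][:,:,::-1])
c=camera("top");cv2.imwrite("pics/kb.png",cv2.resize(c['color'][180:330,450:590,::-1],None,fx=4,fy=4,interpolation=cv2.INTER_CUBIC))
E
```

```text
now [ 0.4804 -0.1379  0.245 ] t 42.45 open 0.0555 F [ 0.7 -0.7  0.7] jaw -92.3
```

View pics/kside.png

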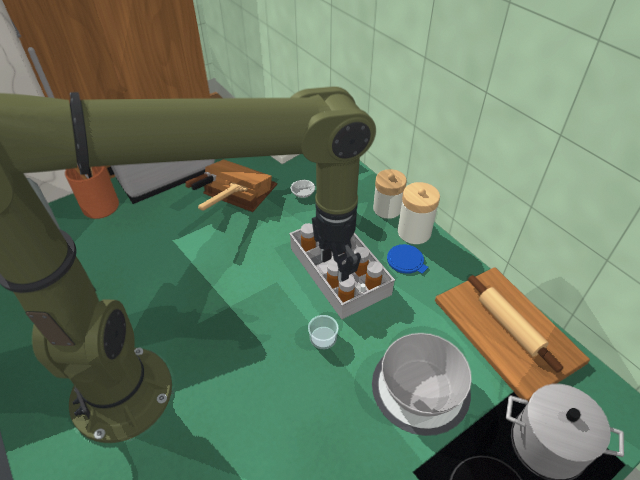

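View pics/ktop.png

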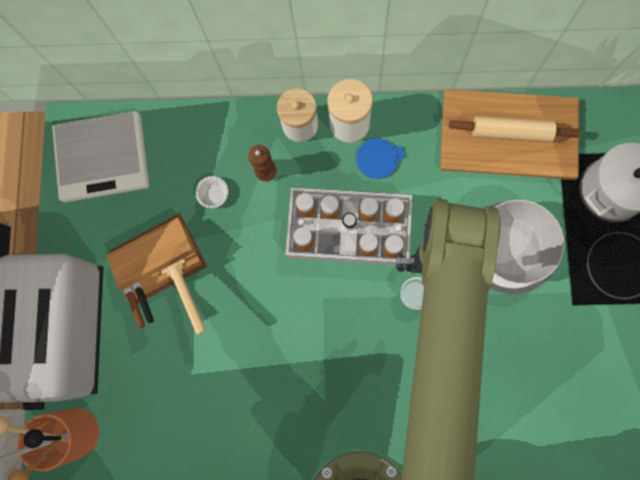

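View pics/kb.png

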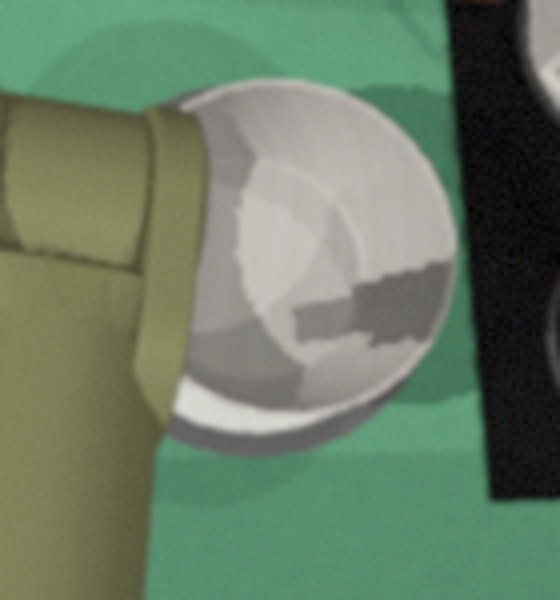

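```bash
python3 - <<'E'
from bw import *
ct=camera("top")
t=lambda L:[(450+(x+.5)/4-.5,180+(y+.5)/4-.5) for x,y in L]
print("bowl top",circ(plane(ct,t([(285,79),(458,245),(290,410),(400,117),(195,378),(200,105)]),.075)))
cs=camera("side");cv2.imwrite("pics/ks2.png",cv2.resize(cs['color'][320:440,360:480,::-1],None,fx=4.5,fy=4.5,interpolation=cv2.INTER_CUBIC))
cv2.imwrite("pics/ks3.png",cv2.resize(ct['color'][175:275,275:425,::-1],None,fx=5,fy=5,interpolation=cv2.INTER_CUBIC))
E
```

```text
bowl top (array([ 0.56  , -0.3737]), np.float64(0.0928))
```

View pics/ks2.png

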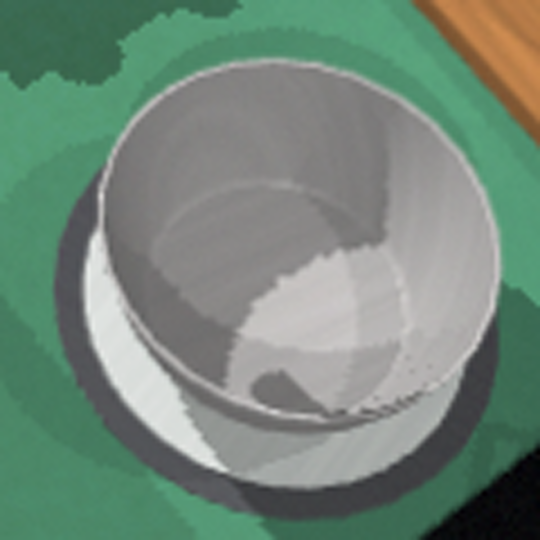

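View pics/ks3.png

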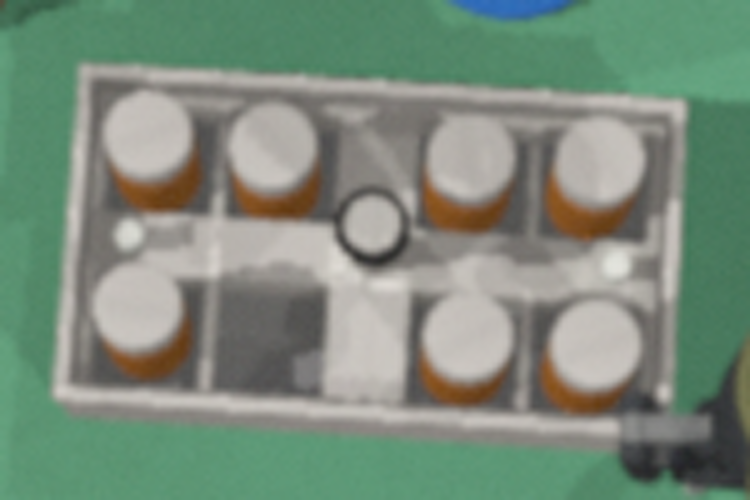

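```bash
python3 - <<'E'
from bw import *
ct=camera("top");cs=camera("side")
s=lambda L:[(360+(x+.5)/4.5-.5,320+(y+.5)/4.5-.5) for x,y in L]
print("bowl side",circ(plane(cs,s([(99,205),(280,60),(500,262),(310,420),(150,115),(430,115)]),.075)))
t=lambda x,y:[(275+(x+.5)/5-.5,175+(y+.5)/5-.5)]
print("knob",plane(ct,t(373,224),.115).round(4))
c=np.array([.606,.0078]);a=np.radians(-4.7);Q=np.array([[np.cos(a),np.sin(a)],[-np.sin(a),np.cos(a)]])
for p in[(149,135),(273,146),(469,157),(599,162),(139,308),(468,339),(596,344)]:
    P=plane(ct,t(*p),.095)[0];print((Q@(P[:2]-c)).round(4))
E
```

```text
bowl side (array([ 0.5582, -0.3693]), np.float64(0.0936))
knob [[0.6076 0.0074 0.115 ]]
[0.0404 0.1013]
[0.0386 0.0461]
[ 0.0386 -0.0406]
[ 0.0396 -0.0978]
[-0.0376  0.1001]
[-0.0429 -0.0444]
[-0.0418 -0.1002]
```

```bash
python3 - <<'E'
from bench import hand_in,state
print(state()['t'],hand_in())
E
```

```text
the job is handed in; nothing more can be done
42.8 None
```

The job was handed in at t = 42.8 s with all three parts done. `hand_in` reports no verdict, so success rests on my own checks.

- **Jars:** I found three spares and set them in pockets 0, 4 and 7 while the rack was still up. In the last top picture all seven jars sit within about 4 mm of their pocket centres.
- **Rack:** I then pressed the knob to its stop. The fingertips reached about 115 mm above the counter, where the fully-down knob should be. The wrist force there was about 45 N, below the 120 N limit.
- **Spatula:** The blade is in the wide slot and stopped firmly at about 84 mm of the 85 mm depth. It looked unmoved after release, but I did not measure its depth again.
- **Bowl:** I pushed it from the inside and it stayed flat on the counter. The two cameras place it 1 to 6 mm from the centre of the rest (side 1–2 mm, top 4–6 mm), well inside the 25 mm allowed.
- **Bystanders:** The ramekin, tartlet mould, lid and mill looked unmoved in the last pictures. The arm covered part of the ramekin in the top view. I judged these by eye and did not measure them.

No check failed. The only disagreement was the few millimetres between the two cameras on the bowl.

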